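# Tip a pail of garlic into its keeper and snap the lid home

### The job

Put the garlic away: lift the pail by its bail, set it down beside the white keeper, then take it by the tipping handle at its foot and tip its bulbs into the keeper, and put in any bulbs lying loose on the worktop as well. Lay the wooden lid on the keeper and press both ends down until it is fully home all round. Leave the empty pail standing upright in the middle of its cork mat and everything else where it is.

Things in the scene. Friction and masses are not known exactly. Their poses are not given: they have to be found in the camera images.
- keeper: White open box with dark steel edge, 180 x 210 mm (x by y), 100 mm high, walls and floor 5 mm, fixed. Origin: centre of underside, z up. Inside the middle of each shorter wall (at y = +-105 mm), 6.5 mm below the rim, a sprung steel bead 68 mm long stands 3.5 mm out into the mouth and gives way outward; the two beads hold the lid up until it is pressed past them.
- lid: Wooden lid of the keeper: board 184 x 214 x 10 mm (x by y) over a grey plug frame 15 mm deep that enters the keeper's mouth with 1.5 mm play; bar handle across its middle. Origin: centre of the plug's underside, z up. 0.28 kg. Fits either way round, x along the keeper's x. It first rests about 10 mm proud on the catches; home, its origin is 85 mm above the keeper's.
- lid_grip (a point): Middle of the lid's bar handle, 47 mm above the lid's origin: a bar 90 mm long along the lid's x, 18 mm wide, 20 mm high, 12 mm clear above the board. Grip it across its width.
- lid_a (a point): Press point on top of the lid's board, 80 mm from its middle along the lid's +y, 25 mm above the lid's origin. Each end snaps down at some 5 to 15 N.
- lid_b (a point): The same near the other end, 80 mm along the lid's -y; press here.
- pail: Metal pail, tapered and open: 138 mm across its foot, 184 mm across its mouth, 115 mm high, wall 3 mm, 0.32 kg empty. Origin: centre of its underside, z up along its axis. It pours over its -x side; the tipping handle is low on its +x side; the bail turns on ears at its +-y sides.
- pail_bail (a joint): Angle of the bail about the ears (an axis along the pail's y, through a point 104 mm above the pail's origin). 0: upright above the pail; positive: folded towards the pail's +x side (1.45 at most, nearly level); -0.25 at least. Slightly stiff: it stays where it is left.
- bail_grip (a point): Middle of the bail's wooden grip, a round sleeve 16 mm thick and 84 mm long along the pail's y that turns freely on the bail's wire, 128 mm from the bail's turning axis.
- heel_grip (a point): Middle of the tipping handle's bar, 122 mm from the pail's axis on its +x side, 40 mm above its underside: a round wooden bar 14 mm thick and 68 mm long along the pail's y, held by two arms; about 38 mm clear between bar and pail wall.
- pail_lip (a point): Point of the pail's rim over which it pours: 92 mm from its axis on the -x side, 115 mm above its underside.
- mat: Round cork mat, 170 mm across, 4 mm thick, fixed; the pail's place. Origin: centre of its underside.
- garlic_1: A garlic bulb, 56 mm wide and 56 mm high, origin at the centre of its underside (z up as it stands). Starts in the pail; may be absent.
- garlic_2: A garlic bulb, 56 mm wide and 56 mm high, origin at the centre of its underside (z up as it stands). Starts in the pail; may be absent.
- garlic_3: A garlic bulb, 56 mm wide and 56 mm high, origin at the centre of its underside (z up as it stands). Starts in the pail; may be absent.
- garlic_4: A garlic bulb, 56 mm wide and 56 mm high, origin at the centre of its underside (z up as it stands). Starts in the pail; may be absent.
- garlic_5: A garlic bulb, 56 mm wide and 56 mm high, origin at the centre of its underside (z up as it stands). Starts on the worktop behind the keeper; may be absent.
- garlic_6: A garlic bulb, 56 mm wide and 56 mm high, origin at the centre of its underside (z up as it stands). Starts on the worktop behind the keeper; may be absent.
- lemon: A lemon, 71 x 53 x 51 mm, on the worktop among the loose bulbs; not part of the job. Origin at the centre of its underside.
- salt_shaker: Salt shaker, 44 mm across, 90 mm high; leave alone. Origin at the centre of its underside.
- mug: White mug, 95 x 126 x 58 mm; leave alone. Origin at the centre of its underside.
- pepper_mill: Wooden pepper mill, 58 mm across, 170 mm high; leave alone. Origin at the centre of its underside.
- spice_jar: Spice jar with red cap, 45 mm across, 106 mm high; leave alone. Origin at the centre of its underside.
Not all that is in view belongs to the job. What is shaped like the garlic_6 but orange or turquoise is not meant.

How it is judged:
By the outcome, as a careful person would: the job done as asked, in the order asked, and still so for the second after the job is handed in, with the robot touching nothing.
Of garlic_1, garlic_2, garlic_3, garlic_4 only 2 to 4 are there at a start; the rules pass over those that are not, and their reading is None.
Of garlic_5, garlic_6 only 1 to 2 are there at a start; the rules pass over those that are not, and their reading is None.
At some moment in a run one of lid, pail, garlic_5, garlic_6 may be knocked a few centimetres aside while the robot is not near it.
It also fails if it takes over 200 s, if anything falls off the work surface, if the arm or the gripper's body presses on something with over 40 N, if the wrist force passes 120 N, or if a joint passes its speed limit or range.

### The arm

A 7-joint arm with a two-finger parallel gripper is mounted at the origin on a cart in front of the work surface, level with it; the furniture and walls round the work are solid. World frame = base frame: x ahead of the robot, y to its left, z up, the work surface at z = 0. Lengths are in mm, angles in rad, forces in N, time in s.
With the tool pointing down it reaches from about 400 to 875 mm from the base axis. Payload 4.4 kg.
Tool frame: the origin (TCP) lies on the centre line of the jaws, within the pads' length; the fingertips stand 14 mm ahead of it and the grasp point (between the pads) lies 5 mm behind it; z points along the fingers, y is the line along which they close (so a half turn about z gives the same grasp; the last joint's range is limited). The gripper opens to 85 mm and grips with 20 to 120 N. Pads are 22 mm wide; open, the fingers measure 114 mm over their backs; the gripper's body (76 mm by 85 mm) begins 54 mm behind the grasp point. The pads swing forward as they close: fully open they stand 13 mm farther back than shut.
Start: joints at [-1.354, 0.628, 0.038, 1.517, -0.027, 0.996, -0.02], TCP at [181.356, 624.202, 245.313] pointing down, gripper open.
Joint ranges: [-3.06, 3.06], [-0.37, 2.12], [-1.25, 1.32], [0.18, 2.47], [-1.1, 4.24], [0.23, 1.98], [-2.94, 2.94]. Speed limits (rad/s): [2.57, 2.57, 3.14, 3.14, 3.14, 3.14, 3.14].

### API

Orientations are given as a unit quaternion [w, x, y, z].
In Python, from rig import bot gives the robot as it stands. The module is installed in compiled form; this text tells all that it offers.
- The arm moves only by the tool drive_tool, never from a script. Its arguments are lists of equal length, an entry for each row: "slide": the shift along the world's x, y, z in units of 50 mm (1.0 is 50 mm), a list of three; "dr": the turn, a rotation vector about the world's x, y, z in rad, a list of three. In form: {"slide": [[dx, dy, dz], ...], "dr": [[ax, ay, az], ...]}. A call has 1 to 12 rows; each row shifts and turns the commanded pose from where the row before left it; what a row does not reach is not made up. A row lasts 1/10 s, in which the tool goes at most 50 mm and 8.59 degrees, less where a joint would pass 70% of its speed; a pose out of reach is approached as far as the arm can. A call is refused whole if a number of a shift passes 1 or a number of a turn 0.15, either way. A call with a gripper value outside its range is refused whole. "claw" is the opening, from -1 (shut) to 1 (fully open), set as the call begins (left out, the last holds). The fingers move at their own pace and stop on an object; "grip_force" is the grip in N (left out, the last holds). Time passes only in rows, so rows that do not move let the fingers close. It gives the time, the measured TCP pose, the force, the opening and the grip force at its end, in the units of the state.
- bot.sense(): the state, without advancing time (a new reading comes with each control period).
- bot.grab_frame(name): name is "scene" or "top"; returns the picture (420x560x3 uint8, red, green, blue); there is no depth.
- bot.camera_model(name): a dict with "fx", "fy", "cx", "cy" (pixels), "dist_coeffs" ([k1, k2, p1, p2, k3] as OpenCV has them; the pictures are not rectified), "rvec" (rotation vector, rad) and "tvec" (3), from world to camera coordinates, as OpenCV has them. Camera axes: x right, y down, z forward; pixel columns grow to the right and rows downward; lengths in mm; the calibration is good to about 2 mm. A picture is of the moment at which its call begins. camera_model takes no time and is no camera call.
- bot.finish_job(): hands the job in; it is judged then, once.
The state is a dict: "time": time; "joints": joint angles; "joint_vel": joint speeds; "effort": joint torques, N m; "tcp_pos": TCP position; "ee_rot": TCP orientation; "force": force on the tool from outside, world axes, zero at the start; "moment": the same for the moment, N m; "width": finger opening in mm; "grip_force": force on a finger pad.
Only numpy, scipy, OpenCV 4.12 (cv2) and the standard library are available. Lean on these libraries where they do the work, as an engineer would, in place of code of your own. Each camera call takes 0.05 s, during which the arm holds its last target. There are 200 camera calls.

## Working session

There is one attempt and no reset: what is moved stays moved. The work goes in short steps, Python scripts to look and compute and a tool call to move; the robot and the scene stay as the last step left them, time stands still between calls to the robot, and variables do not carry over. Pictures are saved under pics/ and viewed, at most 14 in all, crops included, and the job is handed in when it is done.

Besides the shell and the picture viewer there is one more tool, called after "Emit:" as a command line: name --argument value ..., lists and objects as JSON in quotes. drive_tool: Moves the arm, as the interface text tells. Its arguments: {"type":"object","properties":{"slide":{"type":"array","items":{"type":"array","items":{"type":"number"}}},"dr":{"type":"array","items":{"type":"array","items":{"type":"number"}}},"claw":{"type":"number"},"grip_force":{"type":"number"}},"required":["slide","dr"]}

```bash
mkdir -p pics; cat > h.py <<'E'
import numpy as np, cv2
from rig import bot
def K(n):
    m=bot.camera_model(n); return m,np.array([[m['fx'],0,m['cx']],[0,m['fy'],m['cy']],[0,0,1.]]),np.array(m['dist_coeffs'],float)
def ray(n,px):
    m,k,d=K(n); R=cv2.Rodrigues(np.array(m['rvec'],float))[0]; t=np.array(m['tvec'],float).ravel()
    u=cv2.undistortPoints(np.array(px,float).reshape(-1,1,2),k,d).reshape(-1,2)
    return -R.T@t, np.c_[u,np.ones(len(u))]@R
def onz(n,px,z):
    c,d=ray(n,px); return c+d*((z-c[2])/d[:,2])[:,None]
def tri(p1,p2,n1='scene',n2='top'):
    c1,d1=ray(n1,p1);c2,d2=ray(n2,p2);d1=d1[0];d2=d2[0]
    s=np.linalg.lstsq(np.c_[d1,-d2],c2-c1,rcond=None)[0]
    a=c1+s[0]*d1;b=c2+s[1]*d2
    return (a+b)/2,np.linalg.norm(a-b)
def proj(n,P):
    m,k,d=K(n); return cv2.projectPoints(np.array(P,float).reshape(-1,1,3),np.array(m['rvec'],float),np.array(m['tvec'],float),k,d)[0].reshape(-1,2)
def snap(n,f):
    im=bot.grab_frame(n); cv2.imwrite('pics/'+f,im[:,:,::-1]); return im
E
python3 - <<'E'
from h import *
for n in ('scene','top'):
    snap(n,n+'0.png'); m,k,d=K(n); print(m, ray(n,[[280,210]]))
s=bot.sense(); print(s['tcp_pos'],s['ee_rot'],s['width'],s['joints'])
E
```

```text
{'fx': 513.719634622132, 'fy': 513.719634622132, 'cx': 288.1061170367984, 'cy': 210.0568887626825, 'dist_coeffs': array([-0.13315237,  0.        ,  0.        ,  0.        ,  0.        ]), 'rvec': array([ 0.23829281, -2.95036189,  0.92998381]), 'tvec': array([ 514.0432451 ,  187.99862986, 1334.14453109])} (array([ 422.01889238,  685.31068239, 1196.5679653 ]), array([[ 0.09866633, -0.56445445, -0.8196982 ]]))
{'fx': 484.71476052583625, 'fy': 484.71476052583625, 'cx': 273.3315118965403, 'cy': 220.18321369882617, 'dist_coeffs': array([-0.07729549,  0.        ,  0.        ,  0.        ,  0.        ]), 'rvec': array([ 2.10297859, -2.15354163,  0.17299601]), 'tvec': array([ -31.52664455,  561.66131015, 1376.88952357])} (array([ 318.67931492,  -54.01709237, 1451.82911003]), array([[ 0.19029298, -0.00783709, -0.98201724]]))
[181.21294496 623.66456235 244.48740753] [-1.07171105e-04  1.40934612e-01  9.90018532e-01 -8.54131758e-04] 85.65505606662295 [-1.35378241  0.62924434  0.03844953  1.5182672  -0.02698963  0.99632087
 -0.01999876]
```

View pics/scene0.png

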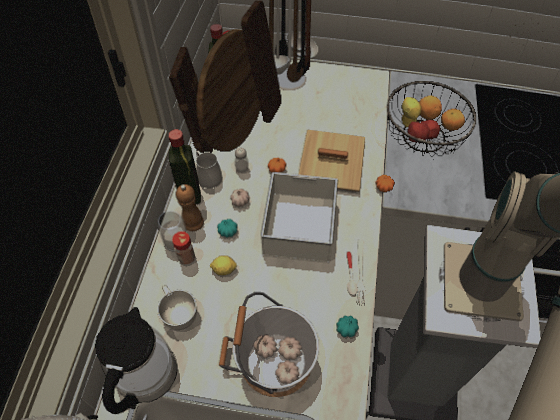

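View pics/top0.png

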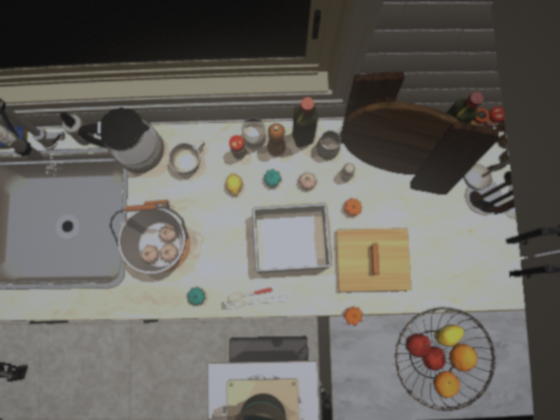

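Candidates in the scene picture:
- **Bulbs:** the pale one at (240,197) is the loose garlic. Not meant: turquoise (227,228) and (347,326), orange (277,164) and (385,183), salt shaker (241,158), lemon (223,265).
- **Pail bars:** two brown bars, (240,325) and (225,352). One is the bail grip, the other the tipping handle.
- **In the pail:** three bulbs, at (265,346), (290,347) and (288,372).
- **Others:** keeper (300,215), lid (333,160).

Next is a close crop of the pail and the loose bulb to check these.

```bash
python3 - <<'E'
from h import *
a=cv2.imread('pics/scene0.png');b=cv2.imread('pics/top0.png')
c1=cv2.resize(a[280:400,195:335],None,fx=2.8,fy=2.8,interpolation=2)
c2=cv2.resize(b[180:300,95:235],None,fx=2.8,fy=2.8,interpolation=2)
c3=cv2.resize(a[140:230,195:335],None,fx=2.8,fy=2.8,interpolation=2)
c4=cv2.resize(b[145:235,250:390],None,fx=2.8,fy=2.8,interpolation=2)
cv2.imwrite('pics/c1.png',np.vstack([np.hstack([c1,c2]),np.hstack([c3,c4])]))
E
```

```text
(no output)
```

View pics/c1.png

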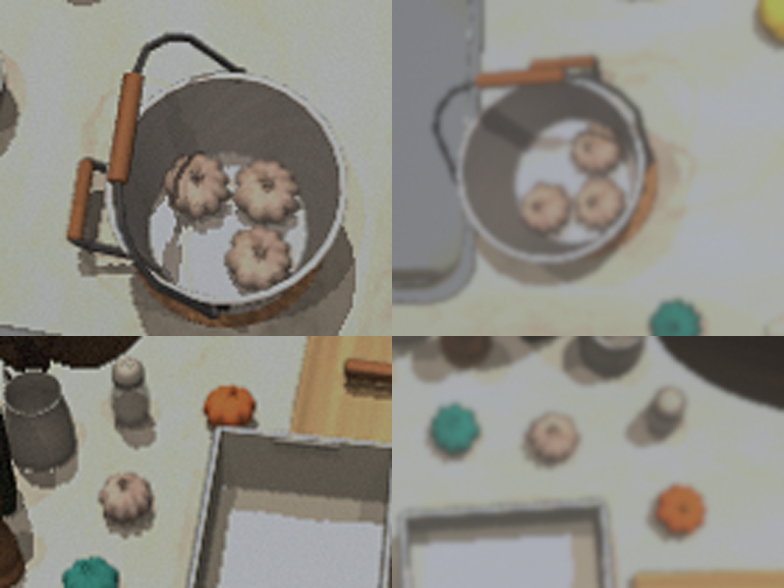

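The crop shows that the upper brown bar is the bail grip, scene crop (125,127), with wires running to the ears. The lower bar at (82,200) on two arms is the tipping handle. The loose garlic at (125,497) is pale pink and is the only one there. Now measuring.

```bash
cat >> h.py <<'E'
def rimfit(im,n): pass
E
python3 - <<'E'
from h import *
S=lambda x,y:[195+x/2.8-.3,280+y/2.8-.3]
T=lambda x,y:[95+(x-392)/2.8-.3,180+y/2.8-.3]
S2=lambda x,y:[195+x/2.8-.3,140+(y-336)/2.8-.3]
T2=lambda x,y:[250+(x-392)/2.8-.3,145+(y-336)/2.8-.3]
f=lambda nm,a,b:print(nm,*[np.round(v,1) for v in tri(a,b)])
f('bail end1',S(118,178),T(477,79)); f('bail end2',S(131,75),T(562,74))
f('heel end1',S(77,240),T(532,70)); f('heel end2',S(85,163),T(596,62))
f('heel end1x',S(77,240),T(532,66))
f('ear1',S(240,70),T(650,165)); f('ear2',S(215,312),T(460,195))
f('garlic',S2(125,497),T2(553,437))
f('lidbarL',[320,150],[376,246]); f('lidbarR',[348,155],[376,275])
f('lidbar',[333,153.5],[376,260])
# rim masks: pail mouth at z ~119 : leftmost etc in top crop
for z in (115,119,123):
  e=cv2.fitEllipse(np.array([onz('top',[p],z)[0,:2] for p in [T(459,160),T(645,160),T(550,262),T(545,78),T(480,225),T(622,225)]],np.float32).reshape(-1,1,2)); print('top rim',z,np.round(e[0],1),np.round(e[1],1))
  e=cv2.fitEllipse(np.array([onz('scene',[p],z)[0,:2] for p in [S(230,73),S(345,185),S(300,105),S(215,305),S(320,260),S(108,195)]],np.float32).reshape(-1,1,2)); print('scene rim',z,np.round(e[0],1),np.round(e[1],1))
# keeper rim corners
f('k1',[269,177],[252,208]);f('k2',[338,178],[327,206])
f('k3',[333,257],[330,270]);f('k4',[263,248],[255,273])
f('lid1',[307,131],[409,230]);f('lid2',[365,135],[410,292])
f('lid3',[360,190],[338,290]);f('lid4',[299,182],[336,230])
E
```

```text
bail end1 [572.5 342.6 216.2] 3.0
bail end2 [577.8 262.4 214.1] 1.3
heel end1 [619.2 339.5  40.3] 1.1
heel end2 [627.7 271.5  35.4] 2.1
heel end1x [621.2 339.4  41. ] 3.2
ear1 [505.8 198.4 109.1] 4.2
ear2 [486.8 394.7  96.5] 15.2
garlic [ 685.2 -150.5   18.8] 0.5
lidbarL [ 478.3 -343.3   44.3] 1.9
lidbarR [ 393.8 -338.8   43.2] 1.6
lidbar [ 438.3 -342.6   37. ] 2.5
top rim 115 [502.3 296.7] [183.5 188.8]
scene rim 115 [502.7 299.1] [181.5 192.6]
top rim 119 [501.8 295.7] [183.  188.3]
scene rim 119 [502.4 300.5] [180.9 191.9]
top rim 123 [501.2 294.6] [182.4 187.7]
scene rim 123 [502.1 302. ] [180.2 191.2]
k1 [554.8   3.  322.5] 21.1
k2 [ 491.8 -165.   189.4] 161.8
k3 [ 416.6 -249.3 -401.8] 47.7
k4 [493.7  22.   63.6] 175.8
lid1 [ 5.304e+02 -4.562e+02  1.000e-01] 3.7
lid2 [ 345.4 -437.9   33.7] 8.0
lid3 [ 350.7 -228.3   25.5] 5.2
lid4 [ 528.2 -230.6   22.4] 5.3
```

```bash
python3 - <<'E'
from h import *
a=cv2.imread('pics/scene0.png');b=cv2.imread('pics/top0.png')
f=lambda nm,a,b:print(nm,*[np.round(v,1) for v in tri(a,b)])
f('k1',[269,177],[327,206]);f('k2',[338,178],[330,270]);f('k3',[333,257],[255,273]);f('k4',[263,248],[252,208])
z=100
for n,P in(('top',[[327,206],[330,270],[255,273],[252,208]]),('scene',[[269,177],[338,178],[333,257],[263,248]])):
  q=onz(n,P,z); print(np.round(q[:,:2],0).tolist(),q.mean(0).round(1))
  print(np.round(onz(n,[[0,0]],0),0)[0,:1])
print('lem/turq', [np.round(onz('top',[p],25)[0],0).tolist() for p in ([273,178],[234,184],[196,296],[353,207],[348,172],[237,145],[185,158],[277,135],[308,181])])
# lid by colour
for n,im in(('scene',a),('top',b)):
  hsv=cv2.cvtColor(im,cv2.COLOR_BGR2HSV); m=cv2.inRange(hsv,(10,80,120),(25,255,255))
  cs=sorted(cv2.findContours(m,0,1)[0],key=cv2.contourArea)[-3:]
  for c in cs: print(n,cv2.contourArea(c),cv2.minAreaRect(c),[np.round(v,1).tolist() for v in onz(n,cv2.boxPoints(cv2.minAreaRect(c)),25)[:,:2]])
E
```

```text
k1 [ 602.8 -203.5   59.8] 11.4
k2 [ 411.4 -200.1  100.2] 8.4
k3 [404.4  12.4  40.2] 6.6
k4 [591.5  18.   46.6] 15.0
[[589.0, -199.0], [407.0, -200.0], [404.0, 9.0], [588.0, 15.0]] [497.1 -93.6 100. ]
[1372.]
[[602.0, -173.0], [416.0, -201.0], [402.0, 48.0], [576.0, 50.0]] [499. -69. 100.]
[1973.]
lem/turq [[695.0, -47.0, 25.0], [679.0, 72.0, 25.0], [345.0, 187.0, 25.0], [599.0, -285.0, 25.0], [708.0, -275.0, 25.0], [802.0, 62.0, 25.0], [765.0, 222.0, 25.0], [831.0, -62.0, 25.0], [683.0, -152.0, 25.0]]
scene 240.5 ((453.0, 116.5), (15.0, 22.0), 90.0) [[103.0, -610.9], [28.6, -625.5], [32.3, -554.2], [104.9, -540.3]]
scene 342.5 ((422.06903076171875, 104.9490966796875), (17.408845901489258, 37.814292907714844), 87.27368927001953) [[234.6, -643.6], [106.2, -677.5], [105.6, -592.5], [230.1, -560.5]]
scene 2771.0 ((331.453857421875, 159.36923217773438), (61.76929473876953, 53.45896530151367), 7.125016689300537) [[529.5, -227.0], [540.1, -439.8], [347.0, -440.0], [351.6, -228.7]]
top 426.0 ((447.5000305175781, 384.5), (24.041629791259766, 22.62741470336914), 45.0) [[78.1, -484.8], [121.1, -534.2], [71.4, -580.8], [28.7, -531.3]]
top 458.0 ((465.5, 357.5), (25.0, 23.0), 90.0) [[185.3, -559.2], [182.6, -627.2], [111.9, -622.0], [114.7, -554.3]]
top 4186.5 ((372.8953857421875, 259.81512451171875), (61.35582733154297, 71.52764129638672), 88.56790161132812) [[530.3, -231.6], [530.3, -446.1], [348.6, -438.5], [349.3, -228.3]]
```

Emit:
drive_tool --slide '[[0.8,-0.8,0.7],[0.8,-0.8,0.7],[0.8,-0.8,0],[0.8,-0.8,0],[0.8,-0.8,0],[0.8,-0.8,0],[0.8,-0.8,0],[0.8,-0.8,0],[0.8,0,0],[0.6,0,0],[0,0,0],[0,0,0]]' --dr '[[0,0,-0.12],[0,0,-0.12],[0,0,-0.12],[0,0,-0.12],[0,0,-0.12],[0,0,-0.12],[0,0,-0.12],[0,0,-0.12],[0,0,-0.12],[0,0,-0.145],[0,0,0],[0,0,0]]' --claw 0.3

```text
time: 1.3
tcp_pos: [523.3, 351.6, 297.0]
ee_rot: [-0.0, 0.684, 0.729, -0.001]
force: [-0.4, -0.3, -0.3]
width: 55.2
grip_force: 0.0
```

Emit:
drive_tool --slide '[[0.52,-0.49,0],[0.52,-0.49,0],[0,0,-0.6],[0,0,-0.6],[0,0,-0.55],[0,0,0]]' --dr '[[0,0,0],[0,0,0],[0,0,0],[0,0,0],[0,0,0],[0,0,0]]'

```text
time: 1.9
tcp_pos: [571.3, 303.0, 206.6]
ee_rot: [-0.002, 0.684, 0.73, -0.004]
force: [-0.5, -0.5, -0.3]
width: 55.4
grip_force: 0.0
```

```bash
python3 - <<'E'
from h import *
a=snap('scene','s1.png')[:,:,::-1];b=snap('top','t1.png')[:,:,::-1]
c1=cv2.resize(a[220:400,180:340],None,fx=2.4,fy=2.4,interpolation=2)
c2=cv2.resize(b[130:310,80:240],None,fx=2.4,fy=2.4,interpolation=2)
cv2.imwrite('pics/c2.png',np.hstack([c1,c2]))
E
```

```text
(no output)
```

View pics/c2.png

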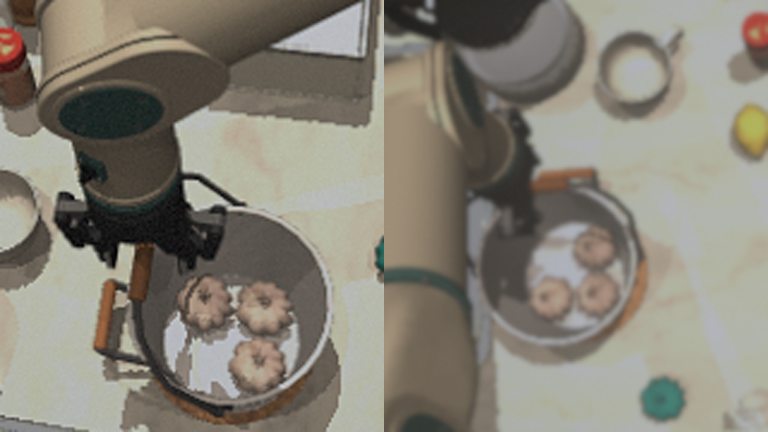

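The fingers straddle the bail grip, scene crop (140,265). Closing.

Emit:
drive_tool --slide '[[0,0,0],[0,0,0],[0,0,0],[0,0,0],[0,0,0],[0,0,0]]' --dr '[[0,0,0],[0,0,0],[0,0,0],[0,0,0],[0,0,0],[0,0,0]]' --claw -1 --grip_force 60

```text
time: 2.6
tcp_pos: [576.9, 303.3, 211.4]
ee_rot: [0.001, 0.685, 0.729, 0.002]
force: [2.6, 0.9, 3.4]
width: 13.9
grip_force: 58.6
```

Emit:
drive_tool --slide '[[-0.33,-0.02,0.19],[-0.36,-0.02,0.14],[-0.38,-0.02,0.08],[-0.38,-0.03,0.03],[0,0,0],[0,0,0.2],[0,0,0.4],[0,0,0.4],[0,0,0.4],[0,0,0.4],[0,0,0]]' --dr '[[0,0,0],[0,0,0],[0,0,0],[0,0,0],[0,0,0],[0,0,0],[0,0,0],[0,0,0],[0,0,0],[0,0,0],[0,0,0]]'

```text
time: 3.7
tcp_pos: [503.6, 298.5, 323.8]
ee_rot: [0.0, 0.685, 0.729, 0.001]
force: [0.6, 0.3, -4.3]
width: 13.8
grip_force: 59.3
```

```bash
python3 - <<'E'
from h import *
print(bot.sense()['force'])
a=snap('scene','s2.png')[:,:,::-1];b=snap('top','t2.png')[:,:,::-1]
c1=cv2.resize(a[180:400,160:360],None,fx=2,fy=2,interpolation=2)
c2=cv2.resize(b[130:350,60:260],None,fx=2,fy=2,interpolation=2)
cv2.imwrite('pics/c3.png',np.hstack([c1,c2]))
E
```

```text
[ 0.56349487  0.31365109 -4.29459929]
```

View pics/c3.png

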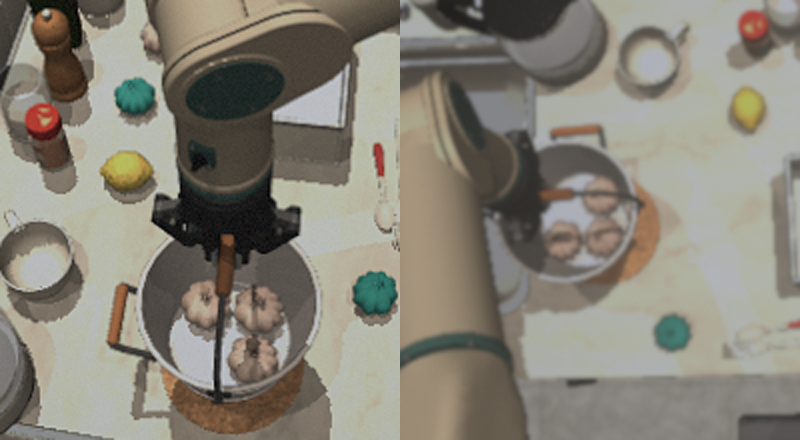

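The pail is hanging from its upright bail with three bulbs in it, at scene crop (205,305), (258,308) and (252,355). The cork mat is uncovered at (240,390).

Emit:
drive_tool --slide '[[0,-0.15,0],[0,-0.25,0],[0,-0.3,0],[0,-0.35,0],[0,-0.35,0],[0,-0.35,0],[-0.1,-0.35,0],[0,-0.35,0],[0,-0.3,0],[0,-0.3,0],[0,-0.2,0],[0,0,0]]' --dr '[[0,0,0.137],[0,0,0.137],[0,0,0.137],[0,0,0.137],[0,0,0.137],[0,0,0.137],[0,0,0.137],[0,0,0.137],[0,0,0.137],[0,0,0.137],[0,0,0.137],[0,0,0]]'

```text
time: 5.0
tcp_pos: [497.0, 133.7, 320.7]
ee_rot: [-0.002, 0.002, 1.0, -0.001]
force: [-0.4, -0.2, -4.7]
width: 13.8
grip_force: 59.2
```

```bash
python3 - <<'E'
from h import *
b=snap('top','t3.png')[:,:,::-1]
# mat by colour from image t2 (lifted) and t3
for f in ('top0','t2','t3'):
  hsv=cv2.cvtColor(cv2.imread(f'pics/{f}.png'),cv2.COLOR_BGR2HSV); m=cv2.inRange(hsv,(8,70,60),(20,190,220)); m[:170]=0;m[300:]=0;m[:,:110]=0;m[:,230:]=0
  c=max(cv2.findContours(m,0,1)[0],key=cv2.contourArea); w=onz('top',c.reshape(-1,2),4)[:,:2]
  print(f,cv2.contourArea(c),cv2.minEnclosingCircle(w.astype(np.float32)))
cv2.imwrite('pics/c4.png',cv2.resize(b[120:340,100:360],None,fx=2.7,fy=2.7,interpolation=2))
E
```

```text
top0 182.5 ((623.770751953125, 347.163330078125), 64.73811340332031)
t2 515.0 ((496.1067810058594, 279.87701416015625), 81.27294158935547)
t3 243.5 ((491.4073486328125, 351.96514892578125), 54.47958755493164)
```

View pics/c4.png

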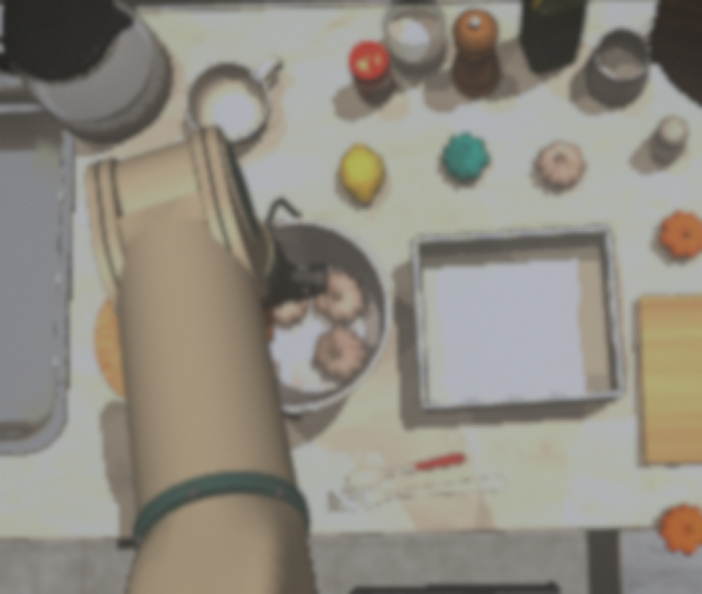

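The pail hangs at crop (325,315). The keeper's outer corners are at crop (413,238), (612,229), (623,395) and (421,410). Lowering the pail and locating the keeper and mat.

Emit:
drive_tool --slide '[[0,0,-0.4],[0,0,-0.4],[0,0,-0.4],[0,0,-0.3],[0,0,-0.1],[0,0,-0.06],[0,0,-0.06],[0,0,-0.06],[0,0,0]]' --dr '[[0,0,0],[0,0,0],[0,0,0],[0,0,0],[0,0,0],[0,0,0],[0,0,0],[0,0,0],[0,0,0]]'

```text
time: 5.95
tcp_pos: [498.2, 135.8, 233.5]
ee_rot: [0.0, 0.001, 1.0, -0.0]
force: [-0.4, 0.2, -4.1]
width: 13.8
grip_force: 59.2
```

```bash
python3 - <<'E'
from h import *
P=[[100+x/2.7-.3,120+y/2.7-.3] for x,y in [(413,238),(612,229),(623,395),(421,410)]]
q=onz('top',P,100)[:,:2]; print(q.round(1).tolist(),q.mean(0).round(1)); e=[q[1]-q[0],q[2]-q[1],q[2]-q[3],q[3]-q[0]]
print([(np.linalg.norm(v).round(0),np.degrees(np.arctan2(v[1],v[0])).round(1)) for v in e])
# mat circle fit with fixed R=85, from t2 scene (outer boundary only)
a=cv2.imread('pics/s2.png');hsv=cv2.cvtColor(a,cv2.COLOR_BGR2HSV); m=cv2.inRange(hsv,(8,90,60),(20,200,220))
m[:330]=0;m[:,:235]=0;m[:,330:]=0
c=max(cv2.findContours(m,0,1)[0],key=cv2.contourArea).reshape(-1,2);w=onz('scene',c,4)[:,:2]
print(cv2.contourArea(c),c.min(0),c.max(0),w.min(0),w.max(0), cv2.minEnclosingCircle(w.astype(np.float32)))
h=cv2.convexHull(w.astype(np.float32)).reshape(-1,2)
from scipy.optimize import least_squares
r=least_squares(lambda p:np.hypot(*(h-p).T)-85,h.mean(0),loss='soft_l1',f_scale=1.5);print('mat scene',r.x,np.round(r.fun,1))
E
```

```text
[[588.8, 12.8], [593.3, -197.1], [418.3, -201.3], [407.9, 7.4]] [502.1 -94.6]
[(np.float64(210.0), np.float64(-88.8)), (np.float64(175.0), np.float64(-178.6)), (np.float64(209.0), np.float64(-87.1)), (np.float64(181.0), np.float64(-178.3))]
1001.5 [241 360] [311 396] [418.64102271 280.97990093] [582.76751856 381.42815769] ((500.71527099609375, 304.078857421875), 83.34501647949219)
mat scene [502.97486201 295.90076864] [-3.7 -2.3 -1.1 -1.  -0.7  0.2 -0.1  0.5  0.5 -0.2  0.4  0.1  0.1  0.2
 -0.1 -0.4 -0.7 -1.3]
```

Emit:
drive_tool --slide '[[0,0,-0.05],[0,0,-0.05],[0,0,-0.05],[0,0,0],[0,0,0]]' --dr '[[0,0,0],[0,0,0],[0,0,0],[0,0,0],[0,0,0]]'

```text
time: 6.45
tcp_pos: [499.3, 138.2, 231.0]
ee_rot: [0.003, 0.0, 1.0, 0.002]
force: [-9.5, 1.7, 31.9]
width: 13.9
grip_force: 63.0
```

Emit:
drive_tool --slide '[[0,0,0.05],[0,0,0],[0,0,0]]' --dr '[[0,0,0],[0,0,0],[0,0,0]]'

```text
time: 6.75
tcp_pos: [498.8, 137.1, 231.3]
ee_rot: [0.002, 0.0, 1.0, 0.001]
force: [-6.0, 0.3, 14.5]
width: 14.1
grip_force: 61.3
```

Emit:
drive_tool --slide '[[0,0,0.03],[0,0,0],[0,0,0],[0,0,0],[0,0,0]]' --dr '[[0,0,0],[0,0,0],[0,0,0],[0,0,0],[0,0,0]]' --claw 0.2

```text
time: 7.25
tcp_pos: [498.1, 135.8, 229.7]
ee_rot: [-0.0, 0.001, 1.0, -0.0]
force: [-0.7, 0.3, -0.1]
width: 51.0
grip_force: 0.0
```

Emit:
drive_tool --slide '[[0,0,0.9],[0,0,0.9],[0,-0.3,0.4],[0,-0.35,0],[0,-0.35,0],[0,-0.35,0],[0,-0.35,0],[0,-0.35,0],[0,-0.35,0],[0,-0.35,0],[0,-0.35,0],[0,0,0]]' --dr '[[0,0,0],[0,0,0],[0.12,0,0],[0.12,0,0],[0.12,0,0],[0.12,0,0],[0.12,0,0],[0.12,0,0],[0.12,0,0],[0.12,0,0],[0.12,0,0],[0,0,0]]'

```text
time: 8.45
tcp_pos: [498.0, -24.6, 335.4]
ee_rot: [-0.001, 0.006, 0.857, 0.515]
force: [0.3, -1.3, -0.3]
width: 51.4
grip_force: 0.0
```

```bash
python3 -c "
from h import *
print(bot.sense()['joints'].round(2)); snap('top','t4.png');snap('scene','s4.png')"
```

```text
[ 0.59  0.65 -0.1   1.77 -0.84  1.47  2.48]
```

Emit:
drive_tool --slide '[[0,0.5,0.2],[0,0.5,0],[0,0.5,0],[0,0.5,0],[0,0.5,0],[0,0.5,0],[0,0.5,0],[0,0.5,0],[0,0.5,0],[0,0.5,0],[0,0.5,0],[0,0.5,0]]' --dr '[[-0.14,0,0],[-0.14,0,0],[-0.14,0,0],[-0.14,0,0],[-0.14,0,0],[-0.14,0,0],[-0.14,0,0],[-0.14,0,0],[-0.14,0,0],[-0.14,0,0],[-0.14,0,0],[-0.14,0,0]]' --claw -0.3

```text
time: 9.75
tcp_pos: [496.6, 284.7, 352.4]
ee_rot: [0.003, -0.001, 0.955, -0.296]
force: [0.6, -1.5, -0.2]
width: 30.0
grip_force: 0.0
```

Emit:
drive_tool --slide '[[0,0.2,0],[0,0.2,0],[0,0,0],[0,0,0]]' --dr '[[-0.14,0,0],[-0.13,0,0],[0,0,0],[0,0,0]]'

```text
time: 10.15
tcp_pos: [496.8, 302.8, 349.6]
ee_rot: [0.001, -0.002, 0.907, -0.421]
force: [0.1, -0.2, 0.9]
width: 29.5
grip_force: 0.0
```

```bash
python3 - <<'E'
from h import *
print(bot.sense()['joints'].round(2))
a=snap('scene','s5.png')[:,:,::-1];b=snap('top','t5.png')[:,:,::-1]
c1=cv2.resize(a[180:400,180:380],None,fx=2,fy=2,interpolation=2)
c2=cv2.resize(b[130:350,130:330],None,fx=2,fy=2,interpolation=2)
cv2.imwrite('pics/c5.png',np.hstack([c1,c2]))
E
```

```text
[-0.97  0.8   0.18  1.21  0.45  1.79  0.72]
```

View pics/c5.png

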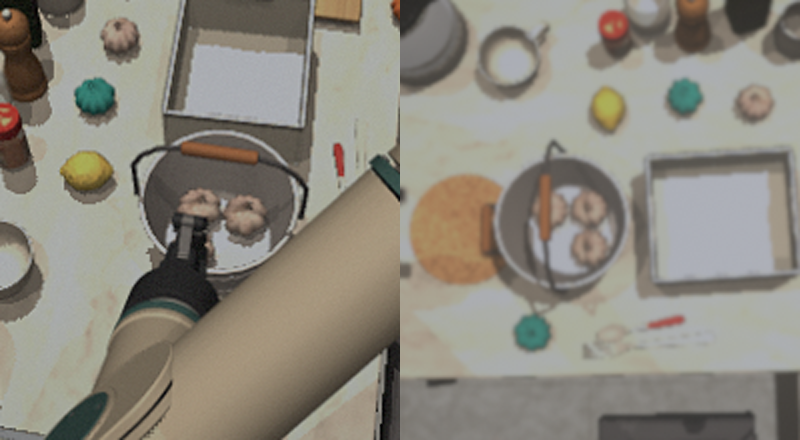

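Top view: pail mouth centred at crop (561,222), heel bar at (489,229), whole mat visible at (462,229), bail upright. Measuring the heel and mat.

```bash
python3 - <<'E'
from h import *
from scipy.optimize import least_squares
b=cv2.imread('pics/t5.png');hsv=cv2.cvtColor(b,cv2.COLOR_BGR2HSV)
m=cv2.inRange(hsv,(8,70,60),(22,200,235)); m[:205]=0;m[285:]=0;m[:,:128]=0;m[:,182:]=0
c=max(cv2.findContours(m,0,1)[0],key=cv2.contourArea).reshape(-1,2)
w=onz('top',c[c[:,0]<165],4)[:,:2]
r=least_squares(lambda p:np.hypot(*(w-p[:2]).T)-p[2],[500,298,85],loss='soft_l1',f_scale=1.5);print('mat',r.x.round(1),np.abs(r.fun).max())
# heel: darker brown
m2=cv2.inRange(hsv,(3,120,50),(14,255,150)); 
for lo,hi,z in(((165,225),(182,265),40),((192,210),(210,260),232)):
  mm=m2.copy(); mm[:lo[1]]=0;mm[hi[1]:]=0;mm[:,:lo[0]]=0;mm[:,hi[0]:]=0
  c=max(cv2.findContours(mm,0,1)[0],key=cv2.contourArea);rc=cv2.minAreaRect(c);print(rc,onz('top',[rc[0]],z).round(1),[v.round(0).tolist() for v in onz('top',cv2.boxPoints(rc),z)[:,:2]])
P=[[130+(x-400)/2-.25,130+y/2-.25] for x,y in[(494,225),(629,220),(560,155),(562,291),(512,178),(610,178),(515,272),(610,268)]]
w=onz('top',P,115)[:,:2];r=least_squares(lambda p:np.hypot(*(w-p[:2]).T)-p[2],[500,130,92]);print('rim',r.x.round(1),r.fun.round(1))
E
```

```text
mat [502.6 294.   82.6] 2.2774011013815993
((172.5, 243.5), (3.0, 21.0), 0.0) [[499.7 254.   40. ]] [[469.0, 258.0], [531.0, 259.0], [531.0, 250.0], [469.0, 249.0]]
((202.0, 233.5), (29.0, 2.0), 90.0) [[499.  136.6 232. ]] [[537.0, 139.0], [537.0, 134.0], [462.0, 134.0], [462.0, 139.0]]
rim [494.9 131.8  94.2] [-0.4  0.8  1.5  1.1  0.2 -2.  -1.  -0.2]
```

Emit:
drive_tool --slide '[[0,0.25,-0.8],[0,0.25,-0.8],[0,0.3,-0.8],[0,0,-0.8],[0,0,-0.8],[0,0,-0.7],[0.04,0,0],[0,-0.37,-0.31],[0,-0.37,-0.31],[0,-0.37,-0.31],[0,0,0]]' --dr '[[0,0,0],[0,0,0],[0,0,0],[0,0,0],[0,0,0],[0,0,0],[0,0,0],[0,0,0],[0,0,0],[0,0,0],[0,0,0]]'

```text
time: 11.35
tcp_pos: [501.4, 282.0, 71.1]
ee_rot: [-0.0, 0.003, 0.907, -0.422]
force: [-0.7, -0.8, 0.2]
width: 30.1
grip_force: 0.0
```

```bash
python3 - <<'E'
from h import *
print(bot.sense()['joints'].round(2))
a=snap('scene','s6.png')[:,:,::-1];b=snap('top','t6.png')[:,:,::-1]
c1=cv2.resize(a[230:400,180:380],None,fx=2,fy=2,interpolation=2)
c2=cv2.resize(b[150:320,110:310],None,fx=2,fy=2,interpolation=2)
cv2.imwrite('pics/c6.png',np.hstack([c1,c2]))
E
```

```text
[-0.94  1.11  0.16  1.37  0.42  1.37  0.51]
```

View pics/c6.png

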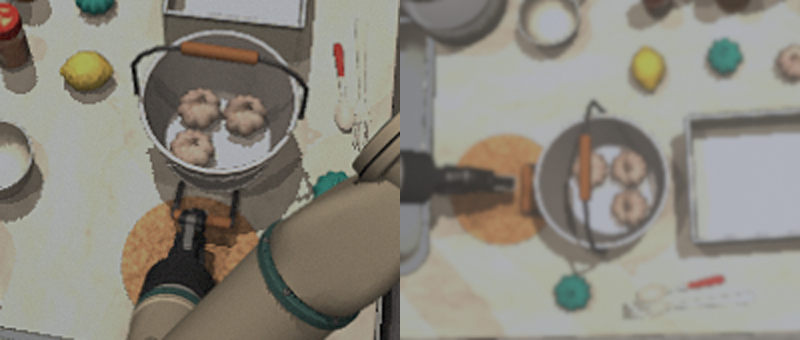

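Emit:
drive_tool --slide '[[-0.16,0,-0.18],[0,-0.3,-0.25],[0,-0.32,-0.26],[0,0,0],[0,0,0]]' --dr '[[0,0,0],[0,0,0],[0,0,0],[0,0,0],[0,0,0]]'

```text
time: 11.95
tcp_pos: [492.0, 255.7, 34.2]
ee_rot: [0.0, 0.0, 0.907, -0.42]
force: [-0.0, 0.4, 0.2]
width: 29.8
grip_force: 0.0
```

Emit:
drive_tool --slide '[[0,0,0],[0,0,0],[0,0,0],[0,0,0],[0,0,0],[0,0,0]]' --dr '[[0,0,0],[0,0,0],[0,0,0],[0,0,0],[0,0,0],[0,0,0]]' --claw -1 --grip_force 120

```text
time: 12.55
tcp_pos: [492.5, 255.4, 35.5]
ee_rot: [0.001, 0.0, 0.907, -0.421]
force: [-0.6, 1.2, 5.0]
width: 10.3
grip_force: 117.4
```

```bash
python3 - <<'E'
import numpy as np
th=np.radians([0,6,12,18,24,30,36,42,48,54,60,66,72,78,84,90,96,102,108,112])
ly=np.interp(np.degrees(th),[0,18,60,84,112],[42,30,15,-40,-40]); lz=np.interp(np.degrees(th),[0,18,60,84,112],[115,135,135,120,118])
y=ly-(-213*np.cos(th)-79.5*np.sin(th)); z=lz-(-213*np.sin(th)+79.5*np.cos(th))
for a,b,c in zip(np.diff(y)/50,np.diff(z)/50,np.diff(th)): print(f"[0,{a:.2f},{b:.2f}] {c:.3f}")
print(np.c_[np.degrees(th),y,z].round(0)[[3,10,14,19]].tolist())
E
```

```text
[0,0.06,0.59] 0.105
[0,0.01,0.60] 0.105
[0,-0.03,0.61] 0.105
[0,-0.05,0.48] 0.105
[0,-0.10,0.47] 0.105
[0,-0.15,0.46] 0.105
[0,-0.19,0.45] 0.105
[0,-0.24,0.43] 0.105
[0,-0.28,0.41] 0.105
[0,-0.33,0.38] 0.105
[0,-0.60,0.28] 0.105
[0,-0.63,0.24] 0.105
[0,-0.66,0.20] 0.105
[0,-0.69,0.16] 0.105
[0,-0.44,0.18] 0.105
[0,-0.45,0.13] 0.105
[0,-0.47,0.09] 0.105
[0,-0.47,0.04] 0.105
[0,-0.32,-0.00] 0.070
[[18.0, 257.0, 125.0], [60.0, 190.0, 280.0], [84.0, 61.0, 324.0], [112.0, -46.0, 345.0]]
```

Emit:
drive_tool --slide '[[0,0.06,0.59],[0,0.01,0.6],[0,-0.03,0.61],[0,-0.05,0.48],[0,-0.1,0.47],[0,-0.15,0.46],[0,-0.19,0.45],[0,-0.24,0.43],[0,-0.28,0.41],[0,-0.33,0.38],[0,0,0]]' --dr '[[0.105,0,0],[0.105,0,0],[0.105,0,0],[0.105,0,0],[0.105,0,0],[0.105,0,0],[0.105,0,0],[0.105,0,0],[0.105,0,0],[0.105,0,0],[0,0,0]]'

```text
time: 13.65
tcp_pos: [495.2, 180.9, 280.0]
ee_rot: [0.003, 0.007, 0.996, 0.09]
force: [1.5, -1.1, -4.4]
width: 10.5
grip_force: 118.8
```

```bash
python3 - <<'E'
from h import *
print(bot.sense()['joints'].round(2))
a=snap('scene','s7.png')[:,:,::-1];b=snap('top','t7.png')[:,:,::-1]
c1=cv2.resize(a[150:370,180:380],None,fx=2,fy=2,interpolation=2)
c2=cv2.resize(b[130:350,150:350],None,fx=2,fy=2,interpolation=2)
cv2.imwrite('pics/c7.png',np.hstack([c1,c2]))
E
```

```text
[-0.11  0.4  -0.25  1.87 -0.09  0.82  1.27]
```

View pics/c7.png

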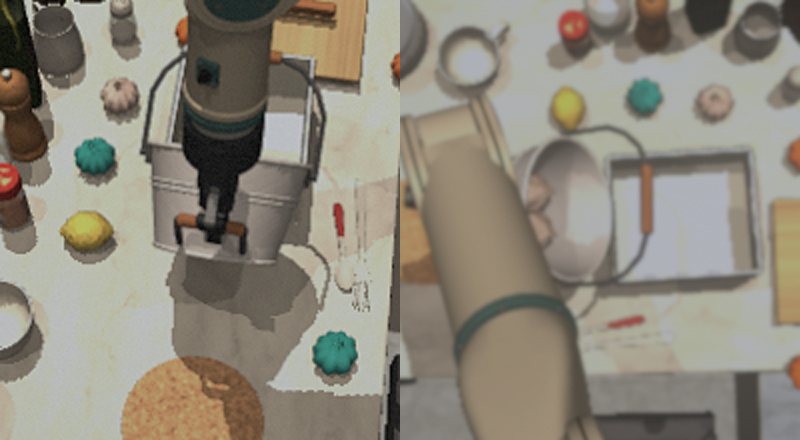

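The pail is tipped about 60°, with its lip over the keeper's edge at top crop (608,215) and the bulbs still in. Continuing the tip.

Emit:
drive_tool --slide '[[0,-0.58,0.28],[0,-0.6,0.24],[0,-0.62,0.2],[0,-0.64,0.16],[0,-0.44,0.18],[0,-0.45,0.13],[0,-0.47,0.09],[0,-0.47,0.04],[0,-0.32,0],[0,0,0],[0,0,0],[0,0,0]]' --dr '[[0.105,0,0],[0.105,0,0],[0.105,0,0],[0.105,0,0],[0.105,0,0],[0.105,0,0],[0.105,0,0],[0.105,0,0],[0.07,0,0],[0,0,0],[0,0,0],[0,0,0]]'

```text
time: 14.95
tcp_pos: [492.2, -37.6, 344.6]
ee_rot: [-0.001, -0.002, 0.855, 0.518]
force: [0.6, 0.2, -2.8]
width: 10.3
grip_force: 119.4
```

```bash
python3 - <<'E'
from h import *
print(bot.sense()['joints'].round(2))
a=snap('scene','s8.png')[:,:,::-1];b=snap('top','t8.png')[:,:,::-1]
c1=cv2.resize(a[150:370,180:380],None,fx=2,fy=2,interpolation=2)
c2=cv2.resize(b[130:350,180:380],None,fx=2,fy=2,interpolation=2)
cv2.imwrite('pics/c8.png',np.hstack([c1,c2]))
E
```

```text
[ 0.85  0.69 -0.49  1.74 -0.68  1.36  2.32]
```

View pics/c8.png

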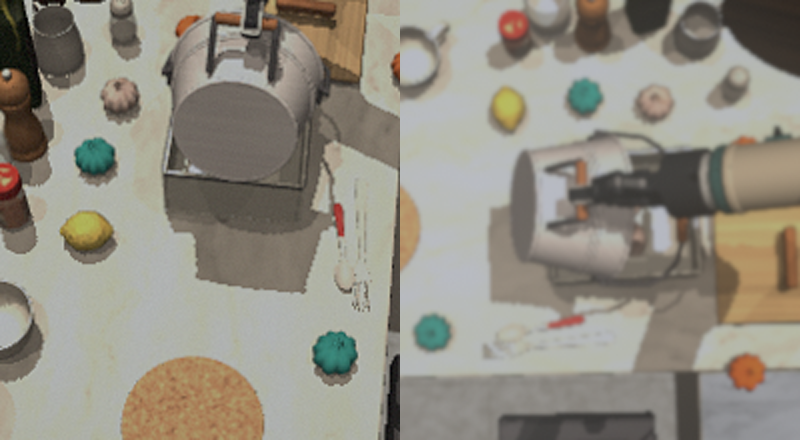

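Force fell to the empty pail's weight and no bulbs lie outside the keeper. Tipping back.

Emit:
drive_tool --slide '[[0,0.32,0.05],[0,0.47,0.0],[0,0.47,-0.05],[0,0.45,-0.1],[0,0.44,-0.15],[0,0.64,-0.16],[0,0.62,-0.2],[0,0.6,-0.24],[0,0.58,-0.28],[0,0.6,-0.3],[0,0.6,-0.3],[0,0,0]]' --dr '[[-0.07,0,0],[-0.105,0,0],[-0.105,0,0],[-0.105,0,0],[-0.105,0,0],[-0.105,0,0],[-0.105,0,0],[-0.105,0,0],[-0.105,0,0],[-0.105,0,0],[-0.105,0,0],[0,0,0]]'

```text
time: 16.25
tcp_pos: [485.6, 264.2, 256.6]
ee_rot: [-0.002, -0.01, 1.0, -0.011]
force: [-1.5, 0.9, -3.8]
width: 10.1
grip_force: 119.1
```

Emit:
drive_tool --slide '[[0,0.55,-0.3],[0,0.5,-0.3],[0,0.5,-0.3],[0,0.4,-0.3],[0,0.4,-0.3],[0,0.4,-0.3],[0,0.4,-0.3],[0,0.4,-0.3],[0,0,0],[0,0,0]]' --dr '[[-0.105,0,0],[-0.105,0,0],[-0.105,0,0],[-0.105,0,0],[-0.105,0,0],[-0.105,0,0],[-0.105,0,0],[-0.105,0,0],[0,0,0],[0,0,0]]'

```text
time: 17.25
tcp_pos: [489.1, 428.4, 133.8]
ee_rot: [-0.002, -0.002, 0.907, -0.421]
force: [0.8, -0.2, -1.9]
width: 10.1
grip_force: 119.4
```

```bash
python3 - <<'E'
from h import *
print(bot.sense()['joints'].round(2))
a=snap('scene','s9.png')[:,:,::-1];b=snap('top','t9.png')[:,:,::-1]
c1=cv2.resize(a[150:390,140:360],None,fx=1.8,fy=1.8,interpolation=2)
c2=cv2.resize(b[130:370,100:320],None,fx=1.8,fy=1.8,interpolation=2)
cv2.imwrite('pics/c9.png',np.hstack([c1,c2]))
E
```

```text
[-1.    1.18  0.05  0.95  0.41  1.76  0.53]
```

View pics/c9.png

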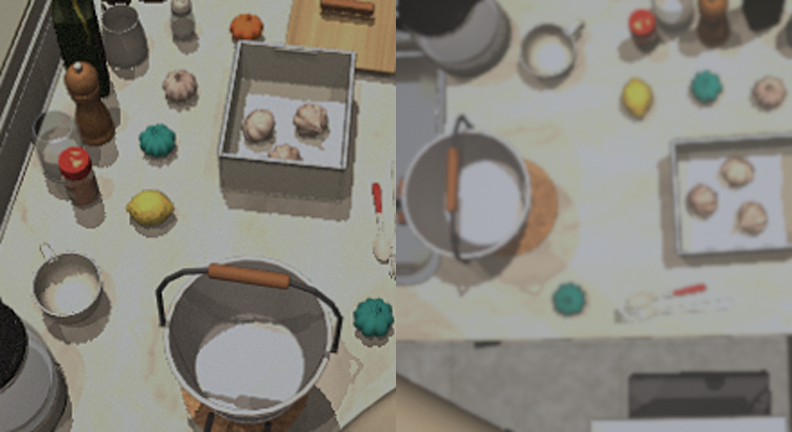

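Three bulbs are in the keeper, crop (259,125), (311,120) and (285,152). The pail is empty and level, held above the mat. Checking its centre from the rim.

```bash
python3 - <<'E'
from h import *
from scipy.optimize import least_squares
P=[[100+(x-396)/1.8-.25,130+y/1.8-.25] for x,y in[(404,195),(530,196),(466,133),(466,258),(420,152),(512,152),(421,240),(513,240)]]
for z in(205,213,220):
  w=onz('top',P,z)[:,:2];r=least_squares(lambda p:np.hypot(*(w-p[:2]).T)-p[2],[500,300,92]);print(z,r.x.round(1),r.fun.round(1))
S=[[140+x/1.8-.25,150+y/1.8-.25] for x,y in[(165,325),(331,337),(250,415),(200,275),(300,278),(185,385),(312,390)]]
for z in(205,213,220):
  w=onz('scene',S,z)[:,:2];r=least_squares(lambda p:np.hypot(*(w-p[:2]).T)-p[2],[500,300,92]);print('s',z,r.x.round(1),r.fun.round(1))
for f,n in(('s9','scene'),):
  hsv=cv2.cvtColor(cv2.imread(f'pics/{f}.png'),cv2.COLOR_BGR2HSV)
E
```

```text
205 [494.8 307.1  93.1] [-0.4  0.4 -0.9 -1.6  3.3 -2.5 -1.5  3.3]
213 [493.7 304.8  92.5] [-0.4  0.4 -0.9 -1.6  3.3 -2.5 -1.5  3.3]
220 [492.7 302.8  92. ] [-0.4  0.4 -0.9 -1.6  3.3 -2.5 -1.5  3.3]
s 205 [494.2 309.2  92.8] [ 2.4  0.1 -0.9 -0.1 -1.4 -2.1  2. ]
s 213 [493.6 312.2  92.1] [ 2.4  0.1 -0.9 -0.1 -1.4 -2.1  2. ]
s 220 [493.1 314.9  91.4] [ 2.3  0.1 -0.9 -0.1 -1.3 -2.1  2. ]
```

Emit:
drive_tool --slide '[[0.18,-0.22,0],[0,0,-0.5],[0,0,-0.5],[0,0,-0.4],[0,0,-0.2],[0,0,-0.1],[0,0,0],[0,0,0]]' --dr '[[0,0,0],[0,0,0],[0,0,0],[0,0,0],[0,0,0],[0,0,0],[0,0,0],[0,0,0]]'

```text
time: 18.15
tcp_pos: [501.5, 416.1, 53.2]
ee_rot: [0.001, 0.001, 0.907, -0.421]
force: [-0.5, 0.1, -2.8]
width: 10.1
grip_force: 119.3
```

Emit:
drive_tool --slide '[[-0.05,0,-0.1],[0,0,-0.08],[0,0,-0.06],[0,0,0],[0,0,0]]' --dr '[[0,0,0],[0,0,0],[0,0,0],[0,0,0],[0,0,0]]'

```text
time: 18.65
tcp_pos: [498.6, 416.3, 41.2]
ee_rot: [0.0, 0.0, 0.907, -0.421]
force: [-0.7, 2.7, 3.0]
width: 10.3
grip_force: 120.2
```

Emit:
drive_tool --slide '[[0,0,0],[0,0,0],[0,0,0],[0,0,0],[0,0.3,0.25],[0,0.35,0.3],[0,0.35,0.3],[0,0,0.8],[0,0,0.8],[0,0,0.8],[0,0,0.8],[0,0,0.8]]' --dr '[[0,0,0],[0,0,0],[0,0,0],[0,0,0],[0,0,0],[0,0,0],[0,0,0],[0,0,0],[0,0,0],[0,0,0],[0,0,0],[0,0,0]]' --claw -0.3

```text
time: 19.85
tcp_pos: [499.4, 461.7, 259.7]
ee_rot: [-0.003, 0.002, 0.906, -0.423]
force: [1.5, -0.9, -0.5]
width: 29.8
grip_force: 0.0
```

```bash
python3 - <<'E'
from h import *
a=snap('scene','s10.png')[:,:,::-1];b=snap('top','t10.png')[:,:,::-1]
c1=cv2.resize(a[120:400,140:370],None,fx=1.7,fy=1.7,interpolation=2)
c2=cv2.resize(b[100:380,90:320],None,fx=1.7,fy=1.7,interpolation=2)
cv2.imwrite('pics/c10.png',np.hstack([c1,c2]))
E
```

```text
(no output)
```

View pics/c10.png

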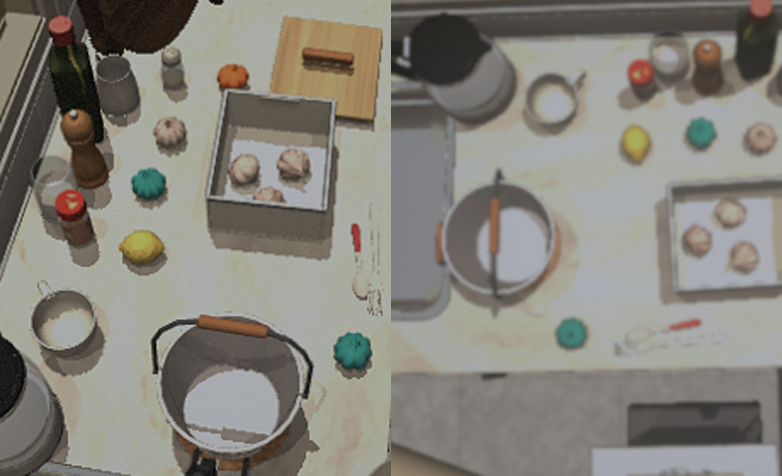

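```bash
python3 - <<'E'
from h import *
from scipy.optimize import least_squares
C=lambda x,y:[90+(x-391)/1.7-.25,100+y/1.7-.25]
w=onz('top',[C(443,238),C(555,238),C(499,182),C(498,294),C(460,198),C(539,198),C(460,278),C(539,278)],119)[:,:2]
r=least_squares(lambda p:np.hypot(*(w-p[:2]).T)-p[2],[500,300,92]);print(r.x.round(1),r.fun.round(1))
print('bulbs',onz('top',[C(697,240),C(729,212),C(744,257)],35).round(0).tolist())
print('bulbs s',onz('scene',[[140+x/1.7,120+y/1.7] for x,y in[(245,170),(292,163),(267,197)]],35).round(0).tolist())
print('loose',tri([140+171/1.7-.2,120+131/1.7-.2],C(761,137)))
E
```

```text
[502.4 291.1  93.2] [ 0.4 -0.4 -0.3 -0.3  1.8 -1.4 -2.   2.4]
bulbs [[501.0, -33.0, 35.0], [549.0, -90.0, 35.0], [470.0, -113.0, 35.0]]
bulbs s [[545.0, -84.0, 35.0], [473.0, -109.0, 35.0], [503.0, -39.0, 35.0]]
loose (array([ 683.87890227, -150.85717856,   21.31000877]), np.float64(3.31885723721663))
```

Emit:
drive_tool --slide '[[0,0,0.6],[0.2,-0.6,0],[0.3,-0.9,0],[0.3,-0.9,0],[0.3,-0.9,0],[0.3,-0.9,0],[0.3,-0.9,0],[0.3,-0.9,0],[0.3,-0.9,0],[0.3,-0.9,0],[0.3,-0.9,0],[0.3,-0.9,0]]' --dr '[[0.13,0,0],[0.13,0,0],[0.13,0,0],[0.13,0,0],[0.13,0,0],[0.13,0,0],[0.093,0,0],[0,0,0],[0,0,0],[0,0,0],[0,0,0],[0,0,0]]' --claw 1

```text
time: 21.15
tcp_pos: [657.6, -19.0, 282.8]
ee_rot: [-0.008, -0.003, 1.0, -0.003]
force: [0.5, 1.0, 0.6]
width: 85.4
grip_force: 0.0
```

Emit:
drive_tool --slide '[[0.05,-0.26,0],[0.05,-0.26,0],[0.05,-0.26,0],[0.05,-0.26,0],[0.05,-0.26,0],[0.05,-0.26,0],[0.05,-0.26,0],[0.05,-0.26,0],[0.05,-0.26,0],[0.08,-0.3,0],[0,0,-0.5],[0,0,0]]' --dr '[[0,0,0.143],[0,0,0.143],[0,0,0.143],[0,0,0.143],[0,0,0.143],[0,0,0.143],[0,0,0.143],[0,0,0.143],[0,0,0.143],[0,0,0.143],[0,0,0.143],[0,0,0]]'

```text
time: 22.35
tcp_pos: [680.7, -142.8, 256.3]
ee_rot: [-0.003, -0.689, 0.724, 0.001]
force: [-0.6, 0.1, -1.3]
width: 85.5
grip_force: 0.0
```

```bash
python3 - <<'E'
from h import *
print(bot.sense()['joints'].round(2))
a=snap('scene','s11.png')[:,:,::-1];b=snap('top','t11.png')[:,:,::-1]
c1=cv2.resize(a[110:280,180:370],None,fx=2,fy=2,interpolation=2)
c2=cv2.resize(b[120:290,230:420],None,fx=2,fy=2,interpolation=2)
cv2.imwrite('pics/c11.png',np.hstack([c1,c2]))
E
```

```text
[ 0.46  0.75 -0.58  1.34  0.42  1.18  2.94]
```

View pics/c11.png

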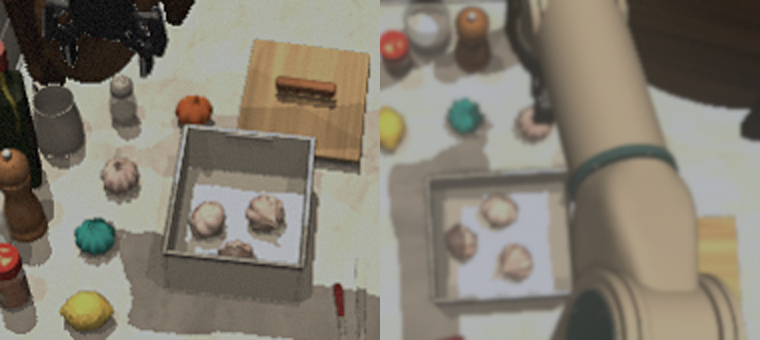

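Loose garlic at scene crop (120,174), unmoved. Joint 7 is at its limit, so I'll turn the wrist back by half a turn, which gives the same grasp.

Emit:
drive_tool --slide '[[0,0,0],[0,0,0],[0,0,0],[0,0,0],[0,0,0],[0,0,0],[0,0,0],[0,0,0],[0,0,0],[0,0,0],[0,0,0],[0,0,0]]' --dr '[[0,0,-0.14],[0,0,-0.14],[0,0,-0.14],[0,0,-0.14],[0,0,-0.14],[0,0,-0.14],[0,0,-0.14],[0,0,-0.14],[0,0,-0.14],[0,0,-0.14],[0,0,-0.14],[0,0,-0.14]]'

```text
time: 23.65
tcp_pos: [682.5, -145.3, 260.8]
ee_rot: [-0.005, 0.086, 0.996, 0.0]
force: [-0.2, 0.2, -0.5]
width: 85.2
grip_force: 0.0
```

Emit:
drive_tool --slide '[[0.06,-0.16,0],[0,0,0],[0,0,0],[0,0,0],[0,0,0],[0,0,0],[0,0,0],[0,0,0],[0,0,0],[0,0,0],[0,0,0]]' --dr '[[0,0,-0.14],[0,0,-0.14],[0,0,-0.14],[0,0,-0.14],[0,0,-0.14],[0,0,-0.14],[0,0,-0.14],[0,0,-0.14],[0,0,-0.14],[0,0,-0.14],[0,0,0]]'

```text
time: 24.75
tcp_pos: [685.7, -153.1, 261.1]
ee_rot: [-0.002, 0.705, 0.709, 0.005]
force: [0.1, 0.1, -0.2]
width: 84.9
grip_force: 0.0
```

Down to the bulb (TCP z from 261 to about 24) and close.

Emit:
drive_tool --slide '[[0,0,-0.8],[0,0,-0.8],[0,0,-0.8],[0,0,-0.8],[-0.02,0.04,-0.8],[0,0,-0.5],[0,0,-0.24],[0,0,0]]' --dr '[[0,0,0],[0,0,0],[0,0,0],[0,0,0],[0,0,0],[0,0,0],[0,0,0],[0,0,0]]'

```text
time: 25.55
tcp_pos: [683.5, -151.7, 21.3]
ee_rot: [-0.004, 0.704, 0.71, 0.004]
force: [0.4, 0.4, -0.2]
width: 85.3
grip_force: 0.0
```

Emit:
drive_tool --slide '[[0,0,0],[0,0,0],[0,0,0],[0,0,0],[0,0,0],[0,0,0]]' --dr '[[0,0,0],[0,0,0],[0,0,0],[0,0,0],[0,0,0],[0,0,0]]' --claw -1 --grip_force 30

```text
time: 26.15
tcp_pos: [685.4, -152.5, 24.9]
ee_rot: [-0.002, 0.705, 0.709, 0.006]
force: [-1.4, -0.1, 7.1]
width: 51.0
grip_force: 30.2
```

Emit:
drive_tool --slide '[[0,0,0.6],[0,0,0.8],[0,0,0.8],[0,0,0.8],[-0.8,0,0],[-0.8,0,0],[-0.8,0.05,0],[-0.7,0,0],[0,0,0],[0,0,0]]' --dr '[[0,0,0],[0,0,0],[0,0,0],[0,0,0],[0,0,0],[0,0,0],[0,0,0],[0,0,0],[0,0,0],[0,0,0]]'

```text
time: 27.15
tcp_pos: [529.4, -150.0, 173.6]
ee_rot: [-0.003, 0.705, 0.709, 0.006]
force: [0.8, 0.6, 0.3]
width: 50.9
grip_force: 31.4
```

Emit:
drive_tool --slide '[[0,0,-0.6],[0,0,-0.6],[0,0,-0.6],[0,0,0],[0,0,0]]' --dr '[[0,0,0],[0,0,0],[0,0,0],[0,0,0],[0,0,0]]'

```text
time: 27.65
tcp_pos: [530.1, -149.7, 82.4]
ee_rot: [-0.004, 0.705, 0.71, 0.005]
force: [0.3, -0.4, 0.9]
width: 50.8
grip_force: 31.6
```

Emit:
drive_tool --slide '[[0,0,-0.25],[0,0,-0.23],[0,0,0]]' --dr '[[0,0,0],[0,0,0],[0,0,0]]'

```text
time: 27.95
tcp_pos: [528.4, -149.3, 57.2]
ee_rot: [-0.005, 0.705, 0.71, 0.005]
force: [-0.4, -0.4, 0.5]
width: 51.0
grip_force: 31.6
```

Emit:
drive_tool --slide '[[0,0,0],[0,0,0],[0,0,0],[0,0,0],[0,0,0.6],[0,0,0.8],[0,0,0.8],[0,-0.6,0.8],[-0.3,-0.8,0],[-0.3,-0.8,0],[-0.3,-0.8,0],[-0.3,-0.8,0]]' --dr '[[0,0,0],[0,0,0],[0,0,0],[0,0,0],[0,0,0],[0,0,0],[0,0,0],[0,0,0],[0,0,0.14],[0,0,0.14],[0,0,0.14],[0,0,0.14]]' --claw 0.6

```text
time: 29.15
tcp_pos: [468.3, -341.2, 209.0]
ee_rot: [-0.004, 0.479, 0.878, 0.004]
force: [0.3, -0.3, 0.9]
width: 68.3
grip_force: 0.0
```

```bash
python3 - <<'E'
from h import *
print(bot.sense()['joints'].round(2))
a=snap('scene','s12.png')[:,:,::-1];b=snap('top','t12.png')[:,:,::-1]
c1=cv2.resize(a[80:380,165:405],None,fx=1.65,fy=1.65,interpolation=2)
c2=cv2.resize(b[120:420,220:460],None,fx=1.65,fy=1.65,interpolation=2)
cv2.imwrite('pics/c12.png',np.hstack([c1,c2]))
E
```

```text
[ 0.55  0.57  0.05  1.75 -0.05  0.83  1.2 ]
```

View pics/c12.png

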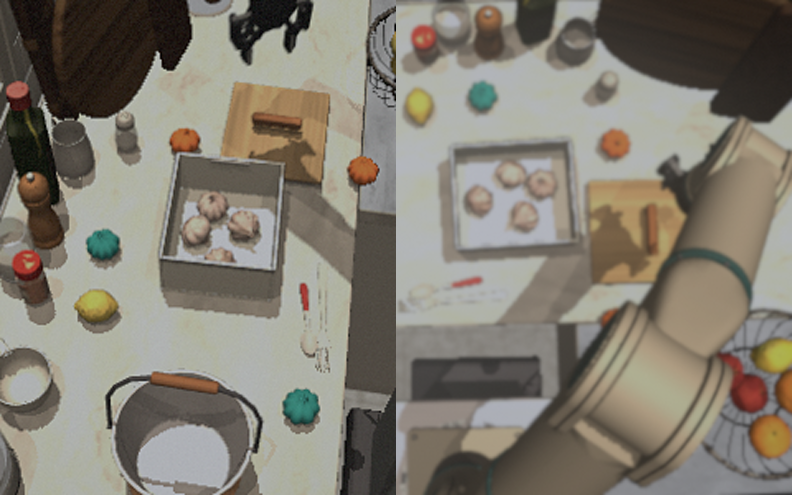

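Four bulbs are in the keeper, at scene crop (212,206), (197,230), (243,223) and (220,257). The lid bar is at scene crop (277,121) and top crop (651,230).

```bash
python3 - <<'E'
from h import *
a=cv2.imread('pics/s12.png');b=cv2.imread('pics/t10.png')
res={}
for n,im,(x0,y0,x1,y1) in(('scene',a,(310,140,360,170)),('top',b,(366,238,386,284))):
  hsv=cv2.cvtColor(im,cv2.COLOR_BGR2HSV); m=cv2.inRange(hsv,(2,110,40),(13,255,190)); k=np.zeros_like(m);k[y0:y1,x0:x1]=m[y0:y1,x0:x1]
  c=max(cv2.findContours(k,0,1)[0],key=cv2.contourArea);r=cv2.minAreaRect(c);res[n]=r[0];print(n,r,onz(n,cv2.boxPoints(r),45)[:,:2].round(0).tolist())
  m=cv2.inRange(hsv,(8,60,110),(26,255,255)); k=np.zeros_like(m); 
  X=(290,125,372,195) if n=='scene' else (330,222,416,300)
  k[X[1]:X[3],X[0]:X[2]]=m[X[1]:X[3],X[0]:X[2]]; c=max(cv2.findContours(k,0,1)[0],key=cv2.contourArea);r=cv2.minAreaRect(c); q=onz(n,cv2.boxPoints(r),25)[:,:2];print(' board',q.round(0).tolist(),q.mean(0).round(1),[np.degrees(np.arctan2(*(q[i+1]-q[i])[::-1])).round(1) for i in range(3)])
print(tri(res['scene'],res['top']))
E
```

```text
scene ((332.4308166503906, 153.05384826660156), (29.39623260498047, 7.194014072418213), 7.125016689300537) [[485.0, -323.0], [485.0, -351.0], [398.0, -352.0], [398.0, -323.0]]
 board [[531.0, -233.0], [539.0, -445.0], [344.0, -440.0], [351.0, -230.0]] [ 441.3 -337. ] [np.float64(-87.9), np.float64(178.7), np.float64(88.0)]
top ((374.5, 258.5), (5.0, 29.0), 0.0) [[399.0, -327.0], [483.0, -332.0], [483.0, -346.0], [399.0, -342.0]]
 board [[532.0, -230.0], [531.0, -450.0], [348.0, -441.0], [350.0, -225.0]] [ 440.1 -336.4] [np.float64(-90.3), np.float64(177.3), np.float64(89.5)]
(array([ 441.00107479, -336.52427559,   45.6619894 ]), np.float64(0.41954812902925487))
```

```bash
cat > prof.py <<'E'
from h import *
def prof(n,im,c,yaw,z=100,show=True):
  g=cv2.cvtColor(im,cv2.COLOR_BGR2GRAY).astype(np.float32)
  R=np.array([[np.cos(yaw),-np.sin(yaw)],[np.sin(yaw),np.cos(yaw)]])
  off=np.arange(-18,18.1,2)
  for nm,ax,s,L,H in(('+x',0,1,90,105),('-x',0,-1,90,105),('+y',1,1,105,90),('-y',1,-1,105,90)):
    for lo,hi in((-.8,-.1),(.1,.8)):
      t=np.linspace(lo,hi,60)*H; out=[]
      for o in off:
        p=np.zeros((60,2));p[:,ax]=s*(L+o);p[:,1-ax]=t
        w=np.c_[p@R.T+c,np.full(60,z)]; q=proj(n,w).astype(np.float32)
        out.append(cv2.remap(g,q[:,0].copy(),q[:,1].copy(),cv2.INTER_LINEAR).mean())
      print(n,nm,'neg' if lo<0 else 'pos',np.round(out).astype(int).tolist())
E
python3 - <<'E'
from prof import *
print(np.arange(-18,18.1,2).astype(int).tolist())
prof('top',cv2.imread('pics/t10.png'),[501,-94],.03)
prof('scene',cv2.imread('pics/s12.png'),[501,-94],.03)
E
```

```text
[-18, -16, -14, -12, -10, -8, -6, -4, -2, 0, 2, 4, 6, 8, 10, 12, 14, 16, 18]
top +x neg [100, 92, 87, 85, 84, 86, 92, 105, 123, 137, 144, 149, 154, 161, 166, 168, 170, 170, 170]
top +x pos [97, 90, 87, 85, 85, 88, 97, 112, 129, 140, 146, 151, 158, 164, 168, 170, 170, 171, 171]
top -x neg [163, 163, 163, 162, 161, 158, 149, 133, 113, 97, 93, 96, 99, 102, 105, 110, 118, 130, 145]
top -x pos [172, 172, 172, 171, 168, 165, 157, 142, 122, 103, 96, 96, 100, 103, 105, 107, 111, 121, 136]
top +y neg [164, 167, 167, 162, 152, 145, 144, 146, 141, 131, 124, 123, 125, 126, 126, 126, 127, 128, 132]
top +y pos [155, 155, 153, 149, 143, 139, 140, 145, 144, 136, 127, 125, 126, 129, 130, 131, 132, 133, 135]
top -y neg [142, 133, 119, 104, 97, 102, 117, 133, 142, 142, 142, 146, 154, 158, 157, 148, 136, 126, 121]
top -y pos [134, 124, 111, 100, 100, 110, 127, 139, 145, 144, 147, 154, 161, 167, 169, 170, 170, 170, 169]
scene +x neg [94, 96, 93, 85, 76, 71, 65, 69, 119, 159, 150, 139, 153, 171, 176, 176, 175, 176, 176]
scene +x pos [110, 109, 99, 81, 68, 64, 62, 86, 143, 161, 139, 141, 160, 171, 171, 170, 170, 171, 174]
scene -x neg [97, 96, 94, 85, 97, 135, 157, 134, 88, 78, 86, 87, 85, 86, 91, 96, 98, 98, 98]
scene -x pos [179, 180, 180, 164, 132, 124, 155, 155, 110, 77, 85, 88, 89, 112, 140, 159, 159, 158, 156]
scene +y neg [168, 167, 165, 163, 160, 160, 160, 167, 171, 156, 113, 69, 64, 78, 88, 91, 91, 90, 90]
scene +y pos [143, 146, 148, 152, 156, 159, 158, 163, 170, 166, 136, 85, 61, 72, 84, 89, 91, 91, 91]
scene -y neg [85, 86, 92, 98, 105, 126, 146, 146, 132, 112, 99, 99, 101, 104, 109, 112, 117, 122, 125]
scene -y pos [83, 85, 94, 102, 118, 145, 159, 160, 151, 140, 136, 136, 137, 138, 141, 144, 147, 148, 149]
```

```bash
sed -e 's/(.+x.,0,1,90,105).*:$/(("+x",0,1,92,107),("-x",0,-1,92,107),("+y",1,1,107,92),("-y",1,-1,107,92)):/' -e 's/g=cv2.*/g=cv2.cvtColor(im,cv2.COLOR_BGR2HSV)[:,:,1].astype(np.float32)/' prof.py > profl.py; grep -n "for nm" profl.py
python3 - <<'E'
from profl import *
prof('top',cv2.imread('pics/t10.png'),[440.5,-336.5],-.02,25)
prof('scene',cv2.imread('pics/s12.png'),[440.5,-336.5],-.02,25)
E
```

```text
6:  for nm,ax,s,L,H in((("+x",0,1,92,107),("-x",0,-1,92,107),("+y",1,1,107,92),("-y",1,-1,107,92)):Traceback (most recent call last):
  File "<stdin>", line 1, in <module>
  File "profl.py", line 6
    for nm,ax,s,L,H in((("+x",0,1,92,107),("-x",0,-1,92,107),("+y",1,1,107,92),("-y",1,-1,107,92)):
                                                                                                  ^
SyntaxError: invalid syntax
```

```bash
sed -i 's/in(((/in((/' profl.py
python3 - <<'E'
from profl import *
prof('top',cv2.imread('pics/t10.png'),[440.5,-336.5],-.02,25)
prof('scene',cv2.imread('pics/s12.png'),[440.5,-336.5],-.02,25)
E
```

```text
top +x neg [105, 106, 108, 108, 107, 106, 103, 94, 81, 57, 35, 15, 8, 4, 4, 4, 4, 4, 5]
top +x pos [105, 106, 107, 108, 107, 105, 99, 88, 68, 45, 25, 14, 9, 7, 6, 6, 6, 7, 7]
top -x neg [104, 104, 105, 106, 106, 105, 103, 97, 81, 53, 26, 10, 6, 5, 5, 5, 6, 7, 8]
top -x pos [104, 105, 107, 108, 108, 108, 107, 102, 94, 69, 43, 19, 10, 7, 7, 9, 10, 11, 12]
top +y neg [98, 98, 98, 98, 97, 97, 95, 90, 80, 64, 49, 36, 25, 17, 13, 13, 15, 15, 15]
top +y pos [95, 95, 95, 95, 95, 95, 94, 93, 86, 74, 58, 46, 36, 28, 22, 22, 25, 30, 30]
top -y neg [101, 101, 101, 101, 101, 101, 99, 93, 79, 57, 34, 19, 12, 11, 11, 11, 11, 11, 10]
top -y pos [99, 99, 99, 99, 99, 99, 95, 85, 66, 41, 21, 11, 8, 8, 8, 7, 7, 7, 7]
scene +x neg [111, 112, 113, 112, 112, 112, 113, 114, 108, 80, 46, 29, 25, 25, 25, 26, 27, 27, 27]
scene +x pos [106, 106, 105, 105, 105, 106, 107, 105, 86, 55, 33, 26, 24, 23, 23, 23, 22, 21, 20]
scene -x neg [111, 111, 111, 112, 112, 112, 113, 108, 83, 47, 35, 35, 36, 35, 34, 35, 36, 38, 40]
scene -x pos [112, 112, 112, 112, 112, 112, 113, 113, 107, 75, 31, 19, 19, 20, 22, 22, 23, 22, 22]
scene +y neg [91, 91, 90, 91, 92, 90, 89, 89, 89, 88, 85, 76, 59, 42, 37, 37, 38, 39, 40]
scene +y pos [37, 36, 37, 40, 42, 43, 43, 44, 44, 44, 44, 44, 45, 45, 45, 45, 45, 45, 46]
scene -y neg [113, 113, 113, 113, 114, 115, 112, 99, 72, 47, 36, 34, 34, 35, 35, 34, 34, 34, 33]
scene -y pos [107, 107, 107, 107, 109, 108, 97, 69, 38, 22, 17, 17, 17, 17, 18, 19, 20, 21, 22]
```

Emit:
drive_tool --slide '[[-0.28,0.06,0],[-0.28,0.06,0],[0,0,-0.3],[0,0,-0.4],[0,0,-0.5],[0,0,-0.5],[0,0,-0.5],[0,0,-0.4],[0,0,-0.2],[0,0,0],[0,0,0]]' --dr '[[0,0,0.142],[0,0,0.142],[0,0,0.142],[0,0,0.142],[0,0,0.142],[0,0,0.142],[0,0,0.142],[0,0,0],[0,0,0],[0,0,0],[0,0,0]]' --claw 0

```text
time: 30.35
tcp_pos: [441.5, -333.8, 68.8]
ee_rot: [-0.006, 0.005, 1.0, 0.0]
force: [1.0, 0.2, -0.3]
width: 42.9
grip_force: 0.0
```

Emit:
drive_tool --slide '[[0,0,-0.25],[0,-0.02,-0.23],[0,0,0]]' --dr '[[0,0,0],[0,0,0],[0,0,0]]'

```text
time: 30.65
tcp_pos: [440.0, -334.2, 42.7]
ee_rot: [-0.007, 0.005, 1.0, 0.001]
force: [-0.7, -0.7, -0.2]
width: 42.9
grip_force: 0.0
```

Emit:
drive_tool --slide '[[0,0,0],[0,0,0],[0,0,0],[0,0,0],[0,0,0],[0,0,0]]' --dr '[[0,0,0],[0,0,0],[0,0,0],[0,0,0],[0,0,0],[0,0,0]]' --claw -1 --grip_force 80

```text
time: 31.25
tcp_pos: [441.1, -334.7, 44.4]
ee_rot: [-0.006, 0.005, 1.0, 0.001]
force: [-0.4, 0.3, 2.5]
width: 16.9
grip_force: 78.5
```

Emit:
drive_tool --slide '[[0,0,0.4],[0,0,0.7],[0,0,0.8],[0,0,0.7],[0.2,0.5,0],[0.27,0.8,0],[0.2,0.8,0],[0.2,0.8,0],[0.2,0.8,0],[0.2,0.8,0],[0,0.3,0],[0,0,0]]' --dr '[[0,0,0],[0,0,0],[0,0,0],[0,0,0],[0,0,0.022],[0,0,0.022],[0,0,0],[0,0,0],[0,0,0],[0,0,0],[0,0,0],[0,0,0]]'

```text
time: 32.45
tcp_pos: [504.1, -91.1, 173.8]
ee_rot: [-0.007, -0.02, 1.0, 0.002]
force: [0.2, -0.3, -2.4]
width: 16.6
grip_force: 78.7
```

```bash
python3 - <<'E'
from profl import *
s=bot.sense();print(s['tcp_pos'].round(1),s['ee_rot'].round(4))
import prof as K
a=snap('scene','s13.png')[:,:,::-1].copy(); p=s['tcp_pos']
z=p[2]-44.4+25
prof('scene',a,p[:2],.037,z)
E
```

```text
[504.1 -91.1 173.8] [-0.0069 -0.0198  0.9998  0.0016]
scene +x neg [112, 112, 112, 112, 112, 112, 113, 114, 102, 72, 54, 48, 31, 26, 24, 23, 24, 24, 24]
scene +x pos [112, 113, 112, 112, 112, 112, 112, 111, 91, 52, 34, 33, 34, 35, 35, 35, 34, 33, 31]
scene -x neg [112, 111, 112, 112, 112, 112, 113, 113, 87, 41, 24, 23, 23, 24, 24, 23, 23, 23, 23]
scene -x pos [110, 109, 111, 111, 110, 110, 111, 111, 106, 81, 48, 43, 46, 46, 45, 45, 46, 44, 41]
scene +y neg [111, 111, 110, 110, 110, 111, 110, 110, 110, 110, 107, 87, 59, 48, 49, 50, 51, 51, 52]
scene +y pos [103, 103, 103, 103, 103, 103, 103, 104, 106, 109, 110, 94, 63, 44, 42, 43, 44, 45, 46]
scene -y neg [101, 99, 98, 97, 97, 98, 93, 72, 47, 33, 29, 31, 33, 28, 26, 27, 28, 28, 28]
scene -y pos [81, 75, 72, 73, 75, 72, 73, 76, 77, 73, 58, 50, 43, 36, 38, 39, 35, 32, 29]
```

Emit:
drive_tool --slide '[[0,-0.06,0],[0,0,-0.3],[0,0,-0.2],[0,0,-0.06],[0,0,-0.04],[0,0,0]]' --dr '[[0,0,-0.003],[0,0,0],[0,0,0],[0,0,0],[0,0,0],[0,0,0]]'

```text
time: 33.1
tcp_pos: [504.1, -98.4, 144.2]
ee_rot: [-0.007, -0.015, 1.0, 0.0]
force: [-0.9, -1.0, -1.7]
width: 16.3
grip_force: 78.9
```

Emit:
drive_tool --slide '[[0,0,-0.04],[0,0,0],[0,0,0]]' --dr '[[0,0,0],[0,0,0],[0,0,0]]'

```text
time: 33.4
tcp_pos: [504.6, -97.8, 143.1]
ee_rot: [-0.006, -0.015, 1.0, 0.0]
force: [-1.8, 0.3, 4.8]
width: 16.6
grip_force: 80.1
```

Emit:
drive_tool --slide '[[0,0,0.08],[0,0.07,0],[0,0,0],[0,0,-0.06],[0,0,-0.06],[0,0,0]]' --dr '[[0,0,0],[0,0,0],[0,0,0],[0,0,0],[0,0,0],[0,0,0]]'

```text
time: 34.0
tcp_pos: [504.5, -93.3, 139.8]
ee_rot: [-0.006, -0.016, 1.0, 0.001]
force: [-1.0, 2.3, 0.1]
width: 16.8
grip_force: 79.0
```

Emit:
drive_tool --slide '[[0,0,-0.04],[0,0,0],[0,0,0]]' --dr '[[0,0,0],[0,0,0],[0,0,0]]'

```text
time: 34.3
tcp_pos: [504.9, -93.6, 138.4]
ee_rot: [-0.006, -0.016, 1.0, 0.001]
force: [-1.1, 3.5, 3.8]
width: 16.6
grip_force: 79.5
```

Emit:
drive_tool --slide '[[0,0,0],[0,0,0],[0,0,0],[0,0,0.4],[0,0,0.6],[0,0,0]]' --dr '[[0,0,0],[0,0,0],[0,0,0],[0,0,0],[0,0,0],[0,0,0]]' --claw 0

```text
time: 34.9
tcp_pos: [506.6, -94.7, 191.0]
ee_rot: [-0.003, -0.015, 1.0, 0.0]
force: [0.3, -0.1, -0.1]
width: 43.1
grip_force: 0.0
```

Emit:
drive_tool --slide '[[0,0.5,0],[-0.06,0.6,0],[0,0.5,0],[0,0,-0.4],[0,0,-0.4],[0,0,0],[0,0,0]]' --dr '[[0,0,0],[0,0,0],[0,0,0],[0,0,0],[0,0,0],[0,0,0],[0,0,0]]' --claw -1

```text
time: 35.6
tcp_pos: [501.1, -14.4, 147.8]
ee_rot: [-0.007, -0.015, 1.0, 0.001]
force: [-0.9, 0.0, 1.3]
width: -0.2
grip_force: 0.0
```

Emit:
drive_tool --slide '[[0,0,-0.16],[0,0,-0.06],[0,0,-0.06],[0,0,0]]' --dr '[[0,0,0],[0,0,0],[0,0,0],[0,0,0]]'

```text
time: 36.0
tcp_pos: [501.5, -14.3, 134.0]
ee_rot: [-0.006, -0.015, 1.0, 0.001]
force: [0.2, -0.4, -0.6]
width: 0.2
grip_force: 0.0
```

Emit:
drive_tool --slide '[[0,0,-0.06],[0,0,-0.06],[0,0,0]]' --dr '[[0,0,0],[0,0,0],[0,0,0]]'

```text
time: 36.3
tcp_pos: [501.0, -14.0, 127.7]
ee_rot: [-0.007, -0.016, 1.0, 0.001]
force: [-0.3, -0.2, -0.2]
width: -0.2
grip_force: 0.0
```

Emit:
drive_tool --slide '[[0,0,-0.04],[0,0,-0.04],[0,0,0]]' --dr '[[0,0,0],[0,0,0],[0,0,0]]'

```text
time: 36.6
tcp_pos: [501.5, -14.0, 125.5]
ee_rot: [-0.006, -0.016, 1.0, 0.0]
force: [-2.6, 0.2, 15.7]
width: 0.0
grip_force: 7.9
```

Emit:
drive_tool --slide '[[0,0,-0.04],[0,0,0]]' --dr '[[0,0,0],[0,0,0]]'

```text
time: 36.8
tcp_pos: [501.5, -14.0, 125.3]
ee_rot: [-0.006, -0.015, 1.0, 0.0]
force: [-7.6, -0.7, 34.3]
width: -0.0
grip_force: 17.1
```

Emit:
drive_tool --slide '[[0,0,0.6],[0,0,0.8],[0,-0.7,0],[0.12,-0.8,0],[0,-0.9,0],[0,-0.8,0],[0,0,-0.6],[0,0,-0.4],[0,0,0],[0,0,0]]' --dr '[[0,0,0],[0,0,0],[0,0,0],[0,0,0],[0,0,0],[0,0,0],[0,0,0],[0,0,0],[0,0,0],[0,0,0]]'

```text
time: 37.8
tcp_pos: [507.4, -173.7, 142.1]
ee_rot: [-0.007, -0.016, 1.0, 0.001]
force: [0.7, 0.1, 0.4]
width: 0.1
grip_force: 0.0
```

Emit:
drive_tool --slide '[[0,0,-0.06],[0,0,-0.06],[0,0,0]]' --dr '[[0,0,0],[0,0,0],[0,0,0]]'

```text
time: 38.1
tcp_pos: [507.6, -174.0, 136.4]
ee_rot: [-0.006, -0.016, 1.0, 0.001]
force: [-0.9, 0.6, -0.4]
width: -0.2
grip_force: 0.0
```

Emit:
drive_tool --slide '[[0,0,-0.05],[0,0,-0.04],[0,0,0]]' --dr '[[0,0,0],[0,0,0],[0,0,0]]'

```text
time: 38.4
tcp_pos: [508.0, -174.1, 132.0]
ee_rot: [-0.006, -0.016, 1.0, 0.001]
force: [0.9, 0.3, 3.0]
width: -0.4
grip_force: 1.6
```

Emit:
drive_tool --slide '[[0,0,-0.03],[0,0,0]]' --dr '[[0,0,0],[0,0,0]]'

```text
time: 38.6
tcp_pos: [507.8, -174.0, 130.1]
ee_rot: [-0.006, -0.016, 1.0, 0.001]
force: [0.8, -0.2, 1.7]
width: -0.1
grip_force: 1.0
```

Emit:
drive_tool --slide '[[0,0,-0.03],[0,0,0]]' --dr '[[0,0,0],[0,0,0]]'

```text
time: 38.8
tcp_pos: [506.8, -174.1, 128.1]
ee_rot: [-0.007, -0.015, 1.0, 0.001]
force: [0.0, -0.3, -0.6]
width: -0.3
grip_force: 0.0
```

Emit:
drive_tool --slide '[[0,0,-0.03],[0,0,0]]' --dr '[[0,0,0],[0,0,0]]'

```text
time: 39.0
tcp_pos: [506.9, -174.0, 126.6]
ee_rot: [-0.007, -0.015, 1.0, 0.001]
force: [-0.4, -0.1, -0.8]
width: 0.4
grip_force: 0.0
```

Emit:
drive_tool --slide '[[0,0,-0.04],[0,0,0]]' --dr '[[0,0,0],[0,0,0]]'

```text
time: 39.2
tcp_pos: [507.1, -174.0, 124.8]
ee_rot: [-0.007, -0.015, 1.0, 0.001]
force: [-0.0, -0.2, 0.5]
width: 0.1
grip_force: 0.0
```

Emit:
drive_tool --slide '[[0,0,-0.04],[0,0,0]]' --dr '[[0,0,0],[0,0,0]]'

```text
time: 39.4
tcp_pos: [507.4, -174.1, 124.1]
ee_rot: [-0.006, -0.015, 1.0, 0.0]
force: [-1.6, 0.1, 10.6]
width: 0.0
grip_force: 4.9
```

Emit:
drive_tool --slide '[[0,0,-0.05],[0,0,0]]' --dr '[[0,0,0],[0,0,0]]'

```text
time: 39.6
tcp_pos: [507.4, -174.1, 123.9]
ee_rot: [-0.006, -0.015, 1.0, 0.0]
force: [-7.1, 2.0, 31.1]
width: -0.3
grip_force: 15.4
```

Emit:
drive_tool --slide '[[0,0,0.6],[0,0,0.8],[0,0.7,0],[-0.12,0.8,0],[0,0.9,0],[0,0.8,0],[0,0,-0.5],[0,0,-0.4],[0,0,0],[0,0,0]]' --dr '[[0,0,0],[0,0,0],[0,0,0],[0,0,0],[0,0,0],[0,0,0],[0,0,0],[0,0,0],[0,0,0],[0,0,0]]'

```text
time: 40.6
tcp_pos: [501.4, -14.2, 145.7]
ee_rot: [-0.007, -0.015, 1.0, 0.001]
force: [-0.1, 0.0, 0.8]
width: -0.0
grip_force: 0.0
```

Emit:
drive_tool --slide '[[0,0,-0.1],[0,0,-0.06],[0,0,0]]' --dr '[[0,0,0],[0,0,0],[0,0,0]]'

```text
time: 40.9
tcp_pos: [501.4, -14.4, 137.7]
ee_rot: [-0.006, -0.015, 1.0, 0.001]
force: [0.6, 0.2, 0.1]
width: -0.2
grip_force: 0.0
```

Emit:
drive_tool --slide '[[0,0,-0.08],[0,0,-0.06],[0,0,0]]' --dr '[[0,0,0],[0,0,0],[0,0,0]]'

```text
time: 41.2
tcp_pos: [501.1, -14.1, 130.2]
ee_rot: [-0.007, -0.015, 1.0, 0.001]
force: [-0.5, 0.1, -0.4]
width: -0.0
grip_force: 0.0
```

Emit:
drive_tool --slide '[[0,0,-0.06],[0,0,-0.04],[0,0,0]]' --dr '[[0,0,0],[0,0,0],[0,0,0]]'

```text
time: 41.5
tcp_pos: [501.2, -14.1, 125.3]
ee_rot: [-0.007, -0.015, 1.0, 0.001]
force: [0.5, -0.3, 1.0]
width: -0.0
grip_force: 0.0
```

Emit:
drive_tool --slide '[[0,0,-0.05],[0,0,0]]' --dr '[[0,0,0],[0,0,0]]'

```text
time: 41.7
tcp_pos: [501.6, -14.1, 124.1]
ee_rot: [-0.006, -0.015, 1.0, 0.001]
force: [-3.0, -0.5, 10.0]
width: 0.3
grip_force: 5.3
```

Emit:
drive_tool --slide '[[0,0,-0.05],[0,0,0]]' --dr '[[0,0,0],[0,0,0]]'

```text
time: 41.9
tcp_pos: [501.6, -14.0, 123.9]
ee_rot: [-0.005, -0.015, 1.0, 0.0]
force: [-8.6, 0.6, 34.9]
width: 0.2
grip_force: 17.3
```

Emit:
drive_tool --slide '[[0,0,0.6],[0,0,0.9],[0,0,0.9],[0,0,0.9],[-0.3,-0.9,0],[-0.3,-0.9,0],[-0.3,-0.9,0],[-0.3,-0.9,0],[-0.3,-0.9,0],[-0.3,-0.9,0],[0,-0.9,0],[0,-0.9,0]]' --dr '[[0,0,0],[0,0,0],[0,0,0],[0,0,0],[0,0,0],[0,0,0],[0,0,0],[0,0,0],[0,0,0],[0,0,0],[0,0,0],[0,0,0]]'

```text
time: 43.1
tcp_pos: [410.5, -376.0, 285.8]
ee_rot: [-0.006, -0.015, 1.0, 0.001]
force: [1.0, -0.0, -0.4]
width: 0.2
grip_force: 0.0
```

```bash
python3 - <<'E'
from profl import *
from scipy.optimize import least_squares
a=snap('scene','s14.png')[:,:,::-1].copy();b=snap('top','t14.png')[:,:,::-1].copy()
prof('scene',a,[504,-90],.04,110)
# pail compare with t10 (placed) and mat; loose things compare
for n,f,im in(('top','t10',b),('scene','s12',a)):
  d=cv2.absdiff(im,cv2.imread(f'pics/{f}.png')).max(2); d=(cv2.GaussianBlur(d,(5,5),0)>25).astype(np.uint8)
  k,_,st,ce=cv2.connectedComponentsWithStats(d)
  print(n,[(st[i].tolist()) for i in range(1,k) if st[i,4]>25])
hsv=cv2.cvtColor(b,cv2.COLOR_BGR2HSV);m=cv2.inRange(hsv,(0,30,110),(14,110,230));m[:130]=0;m[320:]=0
k,_,st,ce=cv2.connectedComponentsWithStats(m);print([(ce[i].round(0).tolist(),st[i,4]) for i in range(1,k) if st[i,4]>30])
E
```

```text
scene +x neg [112, 112, 112, 113, 113, 112, 110, 110, 104, 68, 34, 24, 24, 24, 23, 23, 21, 18, 17]
scene +x pos [112, 113, 113, 113, 112, 113, 112, 112, 106, 74, 43, 34, 35, 35, 36, 35, 30, 25, 23]
scene -x neg [107, 107, 110, 112, 112, 110, 109, 108, 84, 37, 22, 23, 23, 24, 23, 18, 13, 10, 10]
scene -x pos [109, 112, 113, 113, 113, 113, 112, 112, 100, 60, 41, 43, 44, 44, 40, 29, 20, 17, 18]
scene +y neg [105, 105, 105, 105, 105, 105, 106, 108, 110, 104, 81, 43, 32, 40, 43, 42, 42, 43, 45]
scene +y pos [103, 103, 103, 103, 103, 103, 105, 107, 110, 104, 77, 41, 33, 40, 42, 42, 42, 42, 42]
scene -y neg [106, 106, 106, 106, 106, 107, 107, 108, 95, 66, 37, 22, 19, 19, 20, 20, 20, 21, 21]
scene -y pos [106, 105, 106, 106, 106, 106, 107, 106, 99, 83, 70, 67, 65, 65, 65, 65, 65, 66, 67]
top [[296, 172, 22, 21, 339], [252, 203, 79, 69, 4707], [306, 209, 197, 211, 20993], [0, 212, 82, 35, 1617], [0, 289, 237, 131, 9062], [230, 361, 74, 42, 1492], [285, 411, 37, 9, 254]]
scene [[313, 0, 33, 25, 476], [342, 0, 7, 13, 48], [459, 1, 26, 25, 208], [479, 0, 81, 193, 6093], [303, 15, 73, 105, 3325], [467, 28, 19, 24, 180], [474, 55, 16, 21, 157], [369, 122, 16, 19, 184], [259, 129, 124, 123, 9498], [525, 190, 35, 53, 715], [484, 192, 47, 30, 612], [426, 237, 36, 44, 939], [266, 265, 17, 5, 35], [291, 268, 11, 4, 28], [310, 270, 15, 4, 34], [425, 271, 64, 63, 1141], [522, 301, 14, 30, 147], [376, 368, 12, 26, 206], [375, 398, 16, 15, 117]]
[([235.0, 138.0], np.int32(46)), ([352.0, 207.0], np.int32(76)), ([150.0, 232.0], np.int32(99)), ([185.0, 249.0], np.int32(146)), ([118.0, 242.0], np.int32(72)), ([262.0, 291.0], np.int32(67))]
```

```bash
python3 -c "
from rig import bot
print(bot.finish_job())"
```

```text
the job is handed in; nothing more can be done
None
```

The garlic is put away and the job is handed in at about 43 s: three bulbs from the pail and the one loose bulb are in the keeper, the lid is pressed home at both ends, and the empty pail stands upright on its mat, about 3 to 5 mm off centre as measured.

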